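Load the scent dispenser's bottle drawer and nest the emptied bins

TASK

Fit out the scent dispenser's bottle drawer: stand every spare bottle from the three blue bins in an empty cell of the pulled-out drawer, one to a cell, leaving the bottles already there in their cells, then push the drawer fully home. Tidy up by nesting the emptied bins flat inside one another, the small one in the middle one and the middle one in the large one, and leave the roll of tape beside the drawer where it lies.

Things in the scene. Friction and masses are not known exactly. Their poses are not given: they have to be found in the camera images.
- spare1: spare bottle (may be absent), standing in one of the blue bins at the start: an aluminium flask, 50 mm across and 127 mm tall, shoulder at 86 mm, with a black cap 30 mm across from 97 to 127 mm height, about 200 g; origin at the centre of its underside, z up through the cap
- spare2: another spare bottle like spare1 (may be absent)
- spare3: another spare bottle like spare1 (may be absent)
- spare4: another spare bottle like spare1 (may be absent)
- spare5: another spare bottle like spare1 (may be absent)
- racked1: bottle like spare1 standing since the start in the cell at x -33, y -99 mm of point drawer_floor (may be absent: then that cell is empty); to be left in its cell
- racked2: bottle like spare1 standing since the start in the cell at x -33, y -33 mm of point drawer_floor (may be absent: then that cell is empty); to be left in its cell
- racked3: bottle like spare1 standing since the start in the cell at x -33, y +33 mm of point drawer_floor (may be absent: then that cell is empty); to be left in its cell
- racked4: bottle like spare1 standing since the start in the cell at x -33, y +99 mm of point drawer_floor (may be absent: then that cell is empty); to be left in its cell
- racked5: bottle like spare1 standing since the start in the cell at x +33, y -99 mm of point drawer_floor (may be absent: then that cell is empty); to be left in its cell
- racked6: bottle like spare1 standing since the start in the cell at x +33, y -33 mm of point drawer_floor (may be absent: then that cell is empty); to be left in its cell
- racked7: bottle like spare1 standing since the start in the cell at x +33, y +33 mm of point drawer_floor (may be absent: then that cell is empty); to be left in its cell
- racked8: bottle like spare1 standing since the start in the cell at x +33, y +99 mm of point drawer_floor (may be absent: then that cell is empty); to be left in its cell
- drawer_floor (a point): centre of the drawer's eight open-topped square bottle cells, at their floor (20 mm above the table); moves with the drawer. x: the way the drawer slides home, y along the rows, z up. Cell centres at x -33 (front row) and +33 mm (rear row), y -99, -33, +33, +99 mm; each cell 61 mm wide inside (bottle 50), walls 5 mm thick, 45 mm tall above the floor
- drawer_front (a point): centre of the outer face of the drawer's flat grey front panel (300 mm wide, 74 mm tall, upper edge 37 mm above this point and 88 mm above the table); x points into the panel, the way to push the drawer home; z up
- drawer (a joint): travel of the drawer in its fixed module: 0 = pulled out (start), 0.14 m = fully home at the stop; about 3 N friction, stays where left. At home two steel hold-down rails (156 to 170 mm above the table) pass 9 mm over the caps, so load it while it is out; then the nearer rail's edge is 65 mm behind the rear row's centres
- bin_large: large blue bin, loose, 200 x 140 mm outside (x, y), walls and floor 3 mm, sides 60 mm tall, front (-x) wall 35 mm; at the middle of its back (+x) wall a grip lip 8 mm thick, 50 mm wide, 40 to 92 mm above the underside, centre plane 96 mm from the origin, outer face flush with the wall; 260 g; origin: centre of underside; the mid bin fits in lengthwise, either way round
- bin_mid: mid blue bin, loose, 148 x 110 mm outside (x, y), walls and floor 3 mm, sides 55 mm tall, front (-x) wall 35 mm; at the middle of its back (+x) wall a grip lip 8 mm thick, 50 mm wide, 40 to 92 mm above the underside, centre plane 70 mm from the origin, outer face flush with the wall; 160 g; origin: centre of underside; the small bin fits in lengthwise, either way round
- bin_small: small blue bin, loose, 96 x 80 mm outside (x, y), walls and floor 3 mm, sides 50 mm tall, front (-x) wall 35 mm; at the middle of its back (+x) wall a grip lip 8 mm thick, 50 mm wide, 40 to 92 mm above the underside, centre plane 44 mm from the origin, outer face flush with the wall; 100 g; origin: centre of underside
- tape: bystander: roll of black tape, 96 mm across, 24 mm tall, lying flat; origin at the centre of its underside

How it is judged (in metres and radians):
On the way, in this order (a step that is already met when the one before it is completed fails the run):
1. every spare bottle stands in an empty cell of the drawer (x of spare1 in the frame of drawer_floor between -0.06 and 0.06 m and y of spare1 in the frame of drawer_floor between -0.126 and 0.126 m and z of spare1 in the frame of drawer_floor between -0.008 and 0.008 m and angle between each of spare1, spare2, spare3, spare4, spare5's own z axis and vertical below 0.12 rad and x of spare2 in the frame of drawer_floor between -0.06 and 0.06 m and y of spare2 in the frame of drawer_floor between -0.126 and 0.126 m and z of spare2 in the frame of drawer_floor between -0.008 and 0.008 m and x of spare3 in the frame of drawer_floor between -0.06 and 0.06 m and y of spare3 in the frame of drawer_floor between -0.126 and 0.126 m and z of spare3 in the frame of drawer_floor between -0.008 and 0.008 m and x of spare4 in the frame of drawer_floor between -0.06 and 0.06 m and y of spare4 in the frame of drawer_floor between -0.126 and 0.126 m and z of spare4 in the frame of drawer_floor between -0.008 and 0.008 m and x of spare5 in the frame of drawer_floor between -0.06 and 0.06 m and y of spare5 in the frame of drawer_floor between -0.126 and 0.126 m and z of spare5 in the frame of drawer_floor between -0.008 and 0.008 m), for 0.2 s.
2. the loaded drawer is pushed fully home (value of joint drawer above 0.134 m), for 0.2 s.
At the end, for the whole second after the job is handed in: each spare upright (7 deg) on the floor of a cell (within 8 mm), earlier bottles standing in their cells, drawer within 6 mm of its stop, small bin at rest flat (4.5 deg, under 10 mm) on the middle bin's floor, middle on the large one's, which stands flat on the bench (all of step 1 and z of each of racked1, racked2, racked3, racked4, racked5, racked6, racked7, racked8 in the frame of drawer_floor below 0.015 m and angle between each of racked1, racked2, racked3, racked4, racked5, racked6, racked7, racked8's own z axis and vertical below 0.12 rad and value of joint drawer above 0.134 m and horizontal distance between bin_small and bin_mid below 0.032 m and z of bin_small in the frame of bin_mid between 0 and 0.01 m and angle between each of bin_small, bin_mid's own z axis and vertical below 0.08 rad and linear speed of each of bin_small, bin_mid below 0.02 m/s and horizontal distance between bin_mid and bin_large below 0.032 m and z of bin_mid in the frame of bin_large between 0 and 0.01 m and angle between bin_large's own z axis and vertical below 0.06 rad and height (world z) of bin_large below 0.01 m); the robot touches nothing.
It fails at once if a bottle that was already in the drawer is taken out of its cell (z of any of racked1, racked2, racked3, racked4, racked5, racked6, racked7, racked8 in the frame of drawer_floor above 0.035 m).
It fails at once if the roll of tape is shoved away (more than 60 mm) (distance of tape from where it was at the start of the episode above 0.06 m).
Of racked1, racked2, racked3, racked4, racked5, racked6, racked7, racked8 only 2 to 3 are there at a start; the rules pass over those that are not, and their reading is None.
Of spare1, spare2, spare3, spare4, spare5 only 4 to 5 are there at a start; the rules pass over those that are not, and their reading is None.
At some moment in a run one of bin_large, bin_mid, bin_small may be knocked a few centimetres aside while the robot is not near it.
It also fails if it takes over 210 s, if anything falls off the work surface, if the arm or the gripper's body presses on something with over 40 N, if the wrist force passes 120 N, or if a joint passes its speed limit or range.

ROBOT

A 7-joint arm with a two-finger parallel gripper is mounted at the origin on the work surface. World frame = base frame: x ahead of the robot, y to its left, z up, the work surface at z = 0. Lengths are in mm, angles in rad, forces in N, time in s.
With the tool pointing down it reaches from about 400 to 875 mm from the base axis. Payload 4.4 kg.
Tool frame: the origin (TCP) lies on the centre line of the jaws, within the pads' length; the fingertips stand 25 mm ahead of it and the grasp point (between the pads) lies 6 mm ahead of it; x points along the fingers, y is the direction in which the jaws open and shut, and the axes are right-handed (so a half turn about x gives the same grasp; the last joint's range is limited). The gripper opens to 85 mm and grips with 20 to 120 N. Pads are 22 mm wide; open, the fingers measure 114 mm over their backs; the gripper's body (76 mm by 85 mm) begins 54 mm behind the grasp point. The pads swing forward as they close: fully open they stand 13 mm farther back than shut.
Start: joints at [-1.339, 0.628, 0.038, 1.517, -0.027, 0.996, -0.02], TCP at [190.698, 621.411, 256.313] pointing down, gripper open.
Joint ranges: [-3.06, 3.06], [-0.37, 2.12], [-1.25, 1.32], [0.18, 2.47], [-1.1, 4.24], [0.23, 1.98], [-2.94, 2.94]. Speed limits (rad/s): [2.57, 2.57, 3.14, 3.14, 3.14, 3.14, 3.14].

INTERFACE

Orientations are given as [roll, pitch, yaw] about the fixed x, y, z axes, in that order (R = Rz(yaw) Ry(pitch) Rx(roll)).
In Python, from cell import * gives the robot as it stands. The module is installed in compiled form; this text tells all that it offers.
- The arm moves only by the tool jog_arm, never from a script. Its argument "series" is a list of rows, each a list of 3 entries, a list of its own where there are three numbers: the turn, a rotation vector about the tool's x, y, z in degrees, then the shift along the tool's x, y, z in mm, then the gripper's target within -1 to 1 (shut at 1, half-way at 0, fully open at -1). In form: [[[rx, ry, rz], [dx, dy, dz], hand], ...]. A call has 1 to 8 rows; each row shifts and turns the commanded pose from where the row before left it, along the tool's axes as they then stand; what a row does not reach is not made up. A row lasts 1/8 s, in which the tool goes at most 62.5 mm and 10.7 degrees, less where a joint would pass 70% of its speed; a pose out of reach is approached as far as the arm can. A call is refused whole if a number of a shift passes 62.5 or a number of a turn 10.7, either way. A call with a gripper value outside its range is refused whole. The fingers move at their own pace and stop on an object; the grip force is fixed at half the most. Time passes only in rows, so rows that do not move let the fingers close. It gives the time, the measured TCP pose, the force and the opening at its end, in the units of the state.
- read_state(): the state, without advancing time (a new reading comes with each control period).
- get_image(name): name is "scene" or "top" or "wrist"; returns a dict with "img" (384x512x3 uint8, red, green, blue), "range_z" (384x512 float32, mm along the optical axis (not along the pixel's ray), 0 where there is no reading), "fovy" (degrees; the focal length in pixels is half the picture's height over the tangent of half this angle, whatever the lens; pixels are square), "cx", "cy" (the principal point, pixels), "cam_to_world" (4x4, takes a point from camera to world coordinates). Camera axes: x right, y up, looking along -z (the intrinsics and any distortion apply to the point x, -y, -z); pixel columns grow to the right and rows downward; lengths in mm; the calibration is good to about 2 mm. A picture is of the moment at which its call begins.
- finish_job(): hands the job in, once; it reports no verdict.
The state is a dict: "clock": time; "qpos": joint angles; "qd": joint speeds; "tau": joint torques, N m; "eef_pos": TCP position; "tool_rot": TCP orientation; "force": force on the tool from outside, world axes, zero at the start; "torque": the same for the moment, N m; "width": finger opening in mm.
Only numpy, scipy, OpenCV 4.12 (cv2) and the standard library are available. Lean on these libraries where they do the work, as an engineer would, in place of code of your own. Each camera call takes 0.05 s, during which the arm holds its last target. There are 200 camera calls.

## Working session

There is one attempt and no reset: what is moved stays moved. The work goes in short steps, Python scripts to look and compute and a tool call to move; the robot and the scene stay as the last step left them, time stands still between calls to the robot, and variables do not carry over. Pictures are saved under pics/ and viewed, about 12 in all and at most 16, crops included, and the job is handed in when it is done.

Besides the shell and the picture viewer there is one more tool, called as name(argument=value, ...) on one line, values as JSON. jog_arm: Moves the arm, as the interface text tells. Its arguments: {"type":"object","properties":{"series":{"type":"array"}},"required":["series"]}

```bash
mkdir -p pics; cat > h.py <<'E'
from cell import *
import numpy as np, cv2
def cam(n):
    d=get_image(n); return d
def save(d,name): cv2.imwrite('pics/'+name+'.png',d['img'][:,:,::-1])
def pts(d):
    f=192/np.tan(np.radians(d['fovy'])/2); r=d['range_z']; h,w=r.shape
    u,v=np.meshgrid(np.arange(w),np.arange(h))
    P=np.stack([(u-d['cx'])/f*r,-(v-d['cy'])/f*r,-r,np.ones_like(r)],-1)
    W=P@np.array(d['cam_to_world']).T; W=W[...,:3]; W[r==0]=np.nan; return W
def ray(d,u,v,z):
    f=192/np.tan(np.radians(d['fovy'])/2); M=np.array(d['cam_to_world'])
    dr=M[:3,:3]@np.array([(u-d['cx'])/f,-(v-d['cy'])/f,-1]); o=M[:3,3]
    return o+dr*(z-o[2])/dr[2]
E
python3 - <<'E'
from h import *
s=read_state(); print(s)
a=[]
for n in("top","scene"):
    d=cam(n); save(d,n+'0'); print({k:d[k] for k in d if k not in('img','range_z')}); a.append(d['img'])
    np.savez('/tmp/'+n,**d)
w=cam('wrist');save(w,'wrist0');print([k for k in w],w['cam_to_world'])
cv2.imwrite('pics/both.png',cv2.resize(np.vstack(a),(450,600) if 0 else (512,768))[:,:,::-1])
E
```

```text
{'clock': 0.0, 'qpos': array([-1.33881496,  0.62934695,  0.03842789,  1.518359  , -0.0270358 ,
        0.99630747, -0.01999143]), 'qd': array([-0.00035625,  0.00064806, -0.00095184,  0.00088898, -0.00032819,
       -0.00087888, -0.00030889]), 'tau': array([ 4.27967288e-04, -5.63412809e+01,  1.22563317e+00, -1.93441916e+01,
        1.07320046e-02,  1.03817825e-02,  6.17324602e-06]), 'eef_pos': array([190.49540922, 620.85621845, 255.39112795]), 'tool_rot': array([-1.57773332,  1.56889254, -1.87551402]), 'force': array([-0.40097418,  0.0615321 , -0.11364959]), 'torque': array([0.03997419, 0.05751056, 0.04477272]), 'width': 85.33835982447421}
{'fovy': 47.679492606716806, 'cx': 255.97582080958725, 'cy': 190.36897632506515, 'cam_to_world': array([[-9.55992565e-03,  9.90199431e-01, -1.39333035e-01,
         4.48279493e+02],
       [-9.99937835e-01, -8.66682115e-03,  7.01520628e-03,
        -6.36983981e+00],
       [ 5.73887877e-03,  1.39391438e-01,  9.90220729e-01,
         1.11629500e+03],
       [ 0.00000000e+00,  0.00000000e+00,  0.00000000e+00,
         1.00000000e+00]])}
{'fovy': 43.00000672592991, 'cx': 264.5675107104403, 'cy': 186.9163293293556, 'cam_to_world': array([[-6.21868997e-01, -6.41888501e-01,  4.48617991e-01,
         1.12711335e+03],
       [ 7.83097346e-01, -5.14181221e-01,  3.49823126e-01,
         4.23395841e+02],
       [ 6.12350429e-03,  5.68855715e-01,  8.22414542e-01,
         1.02419670e+03],
       [ 0.00000000e+00,  0.00000000e+00,  0.00000000e+00,
         1.00000000e+00]])}
['img', 'range_z', 'fovy', 'cx', 'cy', 'cam_to_world'] [[ 2.94056979e-01 -9.20831840e-01 -2.56123437e-01  1.26324075e+02]
 [ 9.55783570e-01  2.82495318e-01  8.16955516e-02  6.41284895e+02]
 [-2.87419334e-03 -2.68821720e-01  9.63185663e-01  3.73340986e+02]
 [ 0.00000000e+00  0.00000000e+00  0.00000000e+00  1.00000000e+00]]
```

View both.

View pics/top0.png

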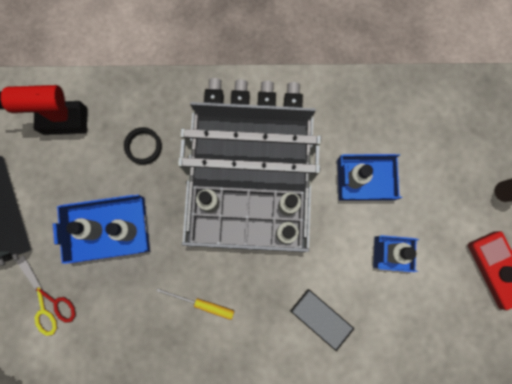

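View pics/scene0.png

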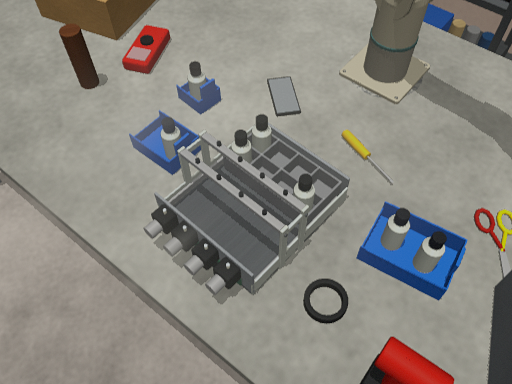

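```bash
python3 - <<'E'
from h import *
for n in("top","scene"):
    d=dict(np.load(f'/tmp/{n}.npz')); W=pts(d); img=d['img']
    hsv=cv2.cvtColor(img,cv2.COLOR_RGB2HSV)
    print(n, 'table z',np.nanmedian(W[300:330,250:280,2]) if n=='top' else '')
    m=((hsv[...,2]<70)&(W[...,2]>105)&(W[...,2]<150)).astype(np.uint8)
    k,l,st,c=cv2.connectedComponentsWithStats(m)
    for i in range(1,k):
        if st[i,4]>25:
            p=W[l==i]; q=p[p[:,2]>np.percentile(p[:,2],50)]; print('cap',c[i].round(),st[i,4],p[:,:2].mean(0).round(1),np.percentile(p[:,2],[50,95]).round(1),q.mean(0).round(1))
    b=((hsv[...,0]>100)&(hsv[...,0]<130)&(hsv[...,1]>130)).astype(np.uint8)
    k,l,st,c=cv2.connectedComponentsWithStats(b)
    for i in range(1,k):
        if st[i,4]>150:
            p=W[l==i];p=p[np.isfinite(p[:,0])]
            rim=p[p[:,2]>25]; 
            print('blue',c[i].round(),st[i,4],np.percentile(p[:,2],[2,50,98]).round(1))
            r=cv2.minAreaRect(p[:,:2].astype(np.float32)); print('  rect all',r)
            lip=p[p[:,2]>72]; print('  lip',len(lip),lip.mean(0).round(1) if len(lip) else '')
E
```

```text
top table z -0.8014781837990768
cap [ 48. 113.] 68 [777.3 477.8] [118.8 130.9] [777.1 477.7 125.4]
cap [365. 171.] 128 [ 630.1 -266.4] [128.1 130.6] [ 631.4 -267.2  129.4]
cap [205. 198.] 114 [569.7 102.1] [145.1 147.7] [571.5 103.4 146.3]
cap [291. 201.] 109 [560.7 -92. ] [145.5 147.7] [562.  -91.8 146.7]
cap [  3. 241.] 186 [478.4 563.9] [117.3 134.3] [472.9 561.5 125.2]
cap [ 74. 228.] 167 [505.7 401. ] [127.5 130.8] [505.  403.3 129.4]
cap [113. 229.] 134 [502.6 311.8] [127.6 130.6] [502.5 313.3 129.2]
cap [288. 232.] 104 [491.1 -84.5] [145.6 148.2] [490.7 -84.7 146.9]
cap [408. 253.] 150 [ 441.7 -354.4] [128.2 131. ] [ 442.1 -357.5  129.8]
blue [370. 177.] 2119 [-2.2  3.7 90. ]
  rect all ((630.6920776367188, -298.1842956542969), (148.4066162109375, 109.71658325195312), 89.53604888916016)
  lip 109 [ 631.1 -232.6   90.9]
blue [101. 228.] 4000 [-2.6  2.8 87.9]
  rect all ((507.42425537109375, 365.3647155761719), (142.35791015625, 200.59230041503906), 7.612242221832275)
  lip 144 [498.  433.7  93.5]
blue [393. 254.] 641 [-1.1 24.  92. ]
  rect all ((440.4686279296875, -356.9136657
[... 566 characters left out ...]
28.2 132.2] [507.8 318.8 130.5]
cap [438. 239.] 215 [514.4 406.3] [128.1 131.9] [510.8 406.1 130.2]
cap [510. 352.] 242 [637.  619.8] [112.1 122.5] [652.7 625.5 117.1]
blue [438.  17.] 502 [-504.4 -445.8 -435.6]
  rect all ((-987.0521850585938, -173.281005859375), (164.57090759277344, 134.79974365234375), 12.12012767791748)
  lip 0 
blue [160. 144.] 493 [-0.9  4.  92.8]
  rect all ((635.0349731445312, -294.6839599609375), (146.5982208251953, 111.15098571777344), 89.12116241455078)
  lip 65 [ 635.3 -227.1   89.6]
blue [413. 254.] 4388 [-0.2 13.2 89.3]
  rect all ((511.65667724609375, 367.9344177246094), (144.62808227539062, 199.53968811035156), 7.711759090423584)
  lip 135 [502.3 452.8  91.2]
```

```bash
cat >> h.py <<'E'
from scipy.spatial.transform import Rotation as Ro
def plan(wps,step=45,pose=None):
    """wps: list of (x,y,z,yaw_of_tool_y_deg) TCP targets, tool down; print rows in tool axes"""
    s=read_state(); p=np.array(s['eef_pos']) if pose is None else np.array(pose[0]); R=Ro.from_euler('xyz',s['tool_rot']) if pose is None else pose[1]
    for x,y,z,a in wps:
        a=np.radians(a); T=np.array([[0,np.cos(a),0],[0,np.sin(a),0],[-1,0,0]],float); T[:,2]=np.cross(T[:,0],T[:,1])
        T=Ro.from_matrix(T); rv=(R.inv()*T).as_rotvec(degrees=True); d=np.array([x,y,z])-p
        n=int(max(np.ceil(np.linalg.norm(d)/step),np.ceil(np.abs(rv).max()/9.9),1))
        print(f'-> {(round(x),round(y),round(z))} n={n} turn/row',(rv/n).round(1).tolist(),'shift total tool axes at target orient',T.inv().apply(d).round(1).tolist(),'per row',(T.inv().apply(d)/n).round(1).tolist())
        p=np.array([x,y,z],float); R=T
def st():
    s=read_state(); R=Ro.from_euler('xyz',s['tool_rot']).as_matrix()
    print('t',round(s['clock'],2),'tcp',s['eef_pos'].round(1),'x-axis',R[:,0].round(3),'yaw y',round(float(np.degrees(np.arctan2(R[1,1],R[0,1]))),1),'F',s['force'].round(1),'w',round(s['width'],1))
E
python3 - <<'E'
from h import *
st()
for n in("top","scene"):
    d=dict(np.load(f'/tmp/{n}.npz')); W=pts(d); X,Y,Z=np.moveaxis(W,-1,0)
    reg=(Y>-135)&(Y<160)&(X>410)&(X<640)
    f=reg&(Z>80)&(Z<95)&(X<500)
    p=W[f]; r=cv2.minAreaRect(p[:,:2].astype(np.float32)); print(n,'front top edge',r,cv2.boxPoints(r).round(1).tolist(),np.median(p[:,2]),len(p))
    c=reg&(Z>57)&(Z<72); p=W[c]; r=cv2.minAreaRect(p[:,:2].astype(np.float32)); print('cells',r,np.median(p[:,2]),len(p))
    # edges of x by y bins (front lowest x)
    fl=reg&(Z>12)&(Z<28); p=W[fl]; r=cv2.minAreaRect(p[:,:2].astype(np.float32)); print('floor',r,np.median(p[:,2]),len(p))
E
```

```text
t 0.15 tcp [190.6 621.  255.6] x-axis [-0.    -0.001 -1.   ] yaw y 72.9 F [-0.4 -0.6 -0.1] w 85.9
top front top edge ((478.1468200683594, 11.359573364257812), (294.24493408203125, 44.53541564941406), 86.5305404663086) [[447.0, -134.10000610351562], [491.5, -136.8000030517578], [509.29998779296875, 156.89999389648438], [464.79998779296875, 159.60000610351562]] 86.42056267383123 444
cells ((543.1597290039062, 18.921005249023438), (288.18072509765625, 175.5441436767578), 86.58655548095703) 63.33718187329873 1315
floor ((549.0650024414062, 6.23968505859375), (291.7537536621094, 188.14576721191406), 86.80833435058594) 18.599169425818673 3431
scene front top edge ((479.2937316894531, 31.629776000976562), (255.34922790527344, 46.7662353515625), 87.53900909423828) [[450.3999938964844, -94.9000015258789], [497.20001220703125, -96.9000015258789], [508.1000061035156, 158.1999969482422], [461.3999938964844, 160.1999969482422]] 86.67774288188076 408
cells ((533.8010864257812, 19.431503295898438), (287.5260009765625, 142.66725158691406), 86.10657501220703) 63.99448212135508 1329
floor ((548.3793334960938, 15.3714599609375), (295.36468505859375, 163.77769470214844), 87.33024597167969) 20.4121419392211 1254
```

```bash
python3 - <<'E'
from h import *
plan([(450,360,300,90)],55)
E
```

```text
-> (450, 360, 300) n=7 turn/row [-2.4, -0.0, 0.0] shift total tool axes at target orient [-44.4, -261.0, 259.4] per row [-6.3, -37.3, 37.1]
```

jog_arm(series=[[[-8.5,0,0],[-15,0,0],-1],[[-8.6,0,0],[-15,0,0],-1],[[0,0,0],[-15,-43,43],-1],[[0,0,0],[0,-43,43],-1],[[0,0,0],[0,-43,43],-1],[[0,0,0],[0,-43,43],-1],[[0,0,0],[0,-44,44],-1],[[0,0,0],[0,-44,44],-1]])

```text
clock: 1.15
eef_pos: [451.9, 360.1, 301.2]
tool_rot: [3.059, 1.571, 3.06]
force: [0.9, 0.3, -0.1]
width: 85.1
```

```bash
cat >> h.py <<'E'
def caps(d,zlo=105,zhi=150):
    W=pts(d); img=d['img']; hsv=cv2.cvtColor(img,cv2.COLOR_RGB2HSV)
    m=((hsv[...,2]<70)&(W[...,2]>zlo)&(W[...,2]<zhi)).astype(np.uint8)
    k,l,st_,c=cv2.connectedComponentsWithStats(m)
    for i in range(1,k):
        if st_[i,4]>60:
            p=W[l==i]; zt=np.percentile(p[:,2],90); mm=((l==i)&(W[...,2]>zt-4)).astype(np.uint8)
            cs=max(cv2.findContours(mm,0,2)[0],key=cv2.contourArea); (u,v),r=cv2.minEnclosingCircle(cs)
            t=np.median(W[mm>0][:,2]); print('cap px',round(u),round(v),'r',round(r,1),'ztop',t.round(1),'depth-xy',W[mm>0][:,:2].mean(0).round(1),'ray-xy',ray(d,u,v,t)[:2].round(1))
def wshot(name,view=False):
    d=cam('wrist'); np.savez('/tmp/'+name,**d); 
    if view: save(d,name)
    return d
E
python3 - <<'E'
from h import *
st(); d=wshot('w1',True); st(); caps(d)
E
```

```text
t 1.15 tcp [451.9 360.1 301.2] x-axis [-0.  0. -1.] yaw y 90.0 F [ 0.9  0.3 -0.1] w 85.1
t 1.2 tcp [460.  350.6 301.2] x-axis [ 0.006 -0.007 -1.   ] yaw y 89.3 F [ 6.1 -6.   0.2] w 85.4
cap px 474 240 r 50.8 ztop 145.9 depth-xy [511.5 572.8] ray-xy [511.1 574.5]
cap px 218 228 r 13.8 ztop 129.6 depth-xy [503.9 315.2] ray-xy [504.9 316.9]
cap px 299 226 r 12.8 ztop 126.8 depth-xy [498.4 400.5] ray-xy [504.6 401.8]
cap px 18 293 r 14.6 ztop 147.4 depth-xy [569.4 103.6] ray-xy [571.4 105.7]
```

View pics/w1.png

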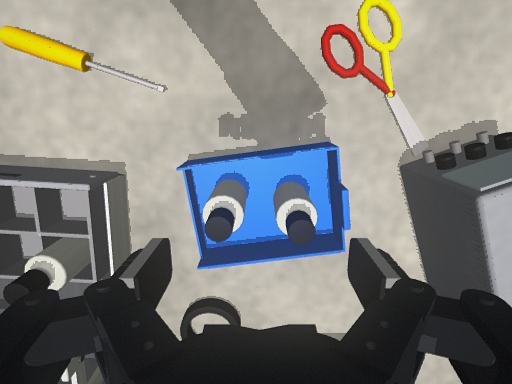

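```bash
python3 - <<'E'
from h import *
st(); plan([(505,316.5,200,90),(505,316.5,122,90)],55)
E
```

```text
t 1.2 tcp [460.  350.6 301.2] x-axis [ 0.006 -0.007 -1.   ] yaw y 89.3 F [ 6.1 -6.   0.2] w 85.4
-> (505, 316, 200) n=3 turn/row [-0.2, 0.1, 0.1] shift total tool axes at target orient [101.2, -34.1, 45.0] per row [33.7, -11.4, 15.0]
-> (505, 316, 122) n=2 turn/row [0.0, 0.0, 0.0] shift total tool axes at target orient [78.0, 0.0, 0.0] per row [39.0, 0.0, 0.0]
```

jog_arm(series=[[[0,0,0],[20,0,0],-1],[[0,0,0],[20,0,0],-1],[[0,0,0],[0,0,0],-1],[[0,0,0],[0,0,0],-1]])

```text
clock: 1.7
eef_pos: [450.9, 362.1, 261.8]
tool_rot: [0.715, 1.57, 0.716]
force: [0.6, 0.6, -0.0]
width: 85.7
```

```bash
python3 - <<'E'
from h import *
st(); plan([(505,316.5,200,90),(505,316.5,122,90)],55)
E
```

```text
t 1.7 tcp [450.9 362.1 261.8] x-axis [ 0.001  0.    -1.   ] yaw y 90.0 F [ 0.6  0.6 -0. ] w 85.7
-> (505, 316, 200) n=2 turn/row [0.0, 0.0, -0.0] shift total tool axes at target orient [61.8, -45.6, 54.1] per row [30.9, -22.8, 27.0]
-> (505, 316, 122) n=2 turn/row [0.0, 0.0, 0.0] shift total tool axes at target orient [78.0, 0.0, 0.0] per row [39.0, 0.0, 0.0]
```

jog_arm(series=[[[0,0,0],[20,-16,18],-1],[[0,0,0],[22,-18,22],-1],[[0,0,0],[20,-12,14],-1],[[0,0,0],[30,0,0],-1],[[0,0,0],[30,0,0],-1],[[0,0,0],[18,0,0],-1],[[0,0,0],[0,0,0],-1],[[0,0,0],[0,0,0],1]])

```text
clock: 2.7
eef_pos: [505.4, 316.3, 122.3]
tool_rot: [0.642, 1.569, 0.643]
force: [0.4, -0.7, 0.0]
width: 69.7
```

jog_arm(series=[[[0,0,0],[0,0,0],1],[[0,0,0],[0,0,0],1],[[0,0,0],[0,0,0],1],[[0,0,0],[0,0,0],1],[[0,0,0],[0,0,0],1]])

```text
clock: 3.32
eef_pos: [505.4, 316.3, 122.3]
tool_rot: [0.677, 1.569, 0.678]
force: [-0.4, 0.0, 6.7]
width: 28.5
```

jog_arm(series=[[[0,0,0],[-20,0,0],1],[[0,0,0],[-40,0,0],1],[[0,0,0],[-50,0,0],1],[[0,0,0],[-40,-30,0],1],[[0,0,0],[-18,-50,0],1],[[0,0,0],[0,-55,0],1],[[0,0,0],[0,-50,0],1],[[0,0,0],[0,-40,0],1]])

```text
clock: 4.32
eef_pos: [504.2, 88.1, 289.0]
tool_rot: [-2.418, 1.569, -2.419]
force: [1.1, -0.1, -3.1]
width: 28.8
```

jog_arm(series=[[[0,0,0],[0,-40,0],1],[[0,0,0],[0,-20,-5],1],[[0,0,0],[0,0,0],1],[[0,0,0],[0,0,0],1]])

```text
clock: 4.82
eef_pos: [499.9, 31.9, 289.1]
tool_rot: [1.859, 1.57, 1.861]
force: [0.8, 0.7, -2.2]
width: 28.6
```

```bash
python3 - <<'E'
from h import *
st(); d=wshot('w2',True); caps(d)
W=pts(d); X,Y,Z=np.moveaxis(W,-1,0)
reg=(Y>-150)&(Y<175)&(X>400)&(X<625)
for nm,a,b in(('front',80,95),('cells',60,70),('floor',12,28)):
    p=W[reg&(Z>a)&(Z<b)]; print(nm,len(p),np.median(p,0).round(1),cv2.minAreaRect(p[:,:2].astype(np.float32)))
# cell-wall tops: line fits in drawer frame, yaw -3.4
p=W[reg&(Z>59)&(Z<70)]
for yaw in (-2.5,-3,-3.5,-4):
    t=np.radians(yaw); q=(p[:,:2]-[534,11])@np.array([[np.cos(t),-np.sin(t)],[np.sin(t),np.cos(t)]])
    hx,_=np.histogram(q[:,0],np.arange(-90,91,2)); hy,_=np.histogram(q[:,1],np.arange(-160,161,2))
    print(yaw,[(int(-89+2*i),int(hx[i])) for i in np.argsort(-hx)[:7]],[(int(-159+2*i),int(hy[i])) for i in np.argsort(-hy)[:12]])
E
```

```text
t 4.83 tcp [499.9  31.9 289.1] x-axis [-0.     0.001 -1.   ] yaw y 90.1 F [ 0.8  0.7 -2.2] w 28.6
cap px 134 177 r 16.0 ztop 145.8 depth-xy [489.  -75.5] ray-xy [492.  -81.3]
cap px 131 249 r 15.5 ztop 147.3 depth-xy [567.7 -91.4] ray-xy [563.2 -91.2]
cap px 334 259 r 14.4 ztop 147.1 depth-xy [570.7 106.6] ray-xy [572.7 104. ]
cap px 0 296 r 8.0 ztop 119.3 depth-xy [ 635.3 -255.7] ray-xy [ 634.4 -256.8]
front 2881 [465.1  -7.2  88. ] ((546.337158203125, 6.9298095703125), (302.98516845703125, 174.9473419189453), 86.4902114868164)
cells 3388 [526.1 -24.5  65.1] ((545.6541748046875, 5.72308349609375), (301.1529235839844, 175.69676208496094), 86.59449005126953)
floor 6281 [508.    7.2  20.4] ((529.7076416015625, 12.653152465820312), (293.2283020019531, 140.95745849609375), 86.47918701171875)
-2.5 [(1, 253), (-63, 249), (-61, 167), (-1, 166), (3, 161), (-65, 153), (5, 96)] [(-65, 210), (129, 201), (-67, 182), (-69, 148), (131, 144), (133, 100), (65, 98), (63, 96), (-131, 92), (67, 90), (-133, 66), (-79, 60)]
-3 [(-63, 351), (1, 252), (3, 197), (-1, 196), (-61, 123), (-65, 117), (-75, 106)] [(-65, 221), (129, 213), (-67, 196), (-69, 153), (131, 142), (-131, 112), (63, 105), (65, 102), (133, 97), (67, 80), (-133, 65), (-77, 60)]
-3.5 [(-63, 414), (-1, 244), (3, 221), (1, 206), (-75, 171), (-61, 91), (-65, 85)] [(-65, 245), (129, 210), (-69, 180), (-67, 159), (131, 149), (63, 117), (-131, 113), (65, 104), (133, 89), (-133, 65), (-135, 65), (67, 63)]
-4 [(-63, 357), (-1, 239), (1, 214), (3, 182), (-61, 128), (-75, 115), (-65, 106)] [(-65, 229), (-69, 184), (129, 183), (-67, 168), (131, 146), (-131, 110), (65, 99), (63, 98), (127, 86), (133, 84), (-77, 64), (-133, 64)]
```

View pics/w2.png

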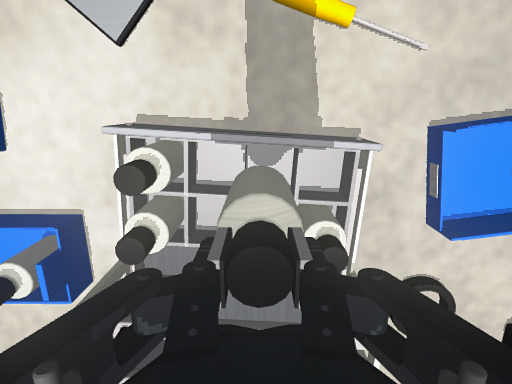

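```bash
python3 - <<'E'
from h import *
d=dict(np.load('/tmp/w2.npz')); W=pts(d); print(W[262:300:8,258].round(1), ray(d,258,275,297)); print(W[200:245:10,262].round(1))
plan([(570,41,289,90),(570,41,139,90)])
E
```

```text
[[494.   31.4 296.3]
 [496.8  31.4 297.9]
 [501.   31.4 297.1]
 [504.7  31.4 297.2]
 [508.7  31.4 297. ]] [499.59727082  31.40391617 297.        ]
[[479.4  33.3 256.4]
 [484.1  33.3 259. ]
 [488.1  33.3 263.3]
 [486.1  33.2 281. ]
 [486.5  33.1 290.9]]
-> (570, 41, 289) n=2 turn/row [0.1, -0.0, -0.0] shift total tool axes at target orient [0.1, 8.8, 69.9] per row [0.1, 4.4, 35.0]
-> (570, 41, 139) n=4 turn/row [0.0, 0.0, 0.0] shift total tool axes at target orient [150.0, 0.0, 0.0] per row [37.5, 0.0, 0.0]
```

jog_arm(series=[[[0,0,0],[0,4,30],1],[[0,0,0],[10,5,40],1],[[0,0,0],[35,0,0],1],[[0,0,0],[40,0,0],1],[[0,0,0],[30,0,0],1],[[0,0,0],[20,0,0],1],[[0,0,0],[8,0,0],1],[[0,0,0],[4,0,0],1]])

```text
clock: 5.88
eef_pos: [570.3, 40.6, 142.2]
tool_rot: [1.006, 1.57, 1.008]
force: [0.1, 0.0, -2.7]
width: 28.6
```

jog_arm(series=[[[0,0,0],[2,0,0],1],[[0,0,0],[0,0,0],1],[[0,0,0],[0,0,0],0.2],[[0,0,0],[0,0,0],0.2],[[0,0,0],[0,0,0],0.2]])

```text
clock: 6.5
eef_pos: [570.2, 39.7, 140.6]
tool_rot: [0.174, 1.57, 0.174]
force: [0.1, -0.7, -0.2]
width: 34.2
```

```bash
python3 - <<'E'
from h import *
plan([(570,40,230,90),(505,403,230,90),(505,403,122,90)],55)
E
```

```text
-> (570, 40, 230) n=2 turn/row [0.0, 0.0, -0.0] shift total tool axes at target orient [-89.4, 0.3, -0.2] per row [-44.7, 0.1, -0.1]
-> (505, 403, 230) n=7 turn/row [0.0, 0.0, 0.0] shift total tool axes at target orient [0.0, 363.0, -65.0] per row [0.0, 51.9, -9.3]
-> (505, 403, 122) n=2 turn/row [0.0, 0.0, 0.0] shift total tool axes at target orient [108.0, 0.0, 0.0] per row [54.0, 0.0, 0.0]
```

jog_arm(series=[[[0,0,0],[-30,0,0],0],[[0,0,0],[-40,0,0],0],[[0,0,0],[-19,30,-5],-1],[[0,0,0],[0,55,-10],-1],[[0,0,0],[0,55,-10],-1],[[0,0,0],[0,55,-10],-1],[[0,0,0],[0,55,-10],-1],[[0,0,0],[0,55,-10],-1]])

```text
clock: 7.5
eef_pos: [514.4, 346.4, 229.5]
tool_rot: [0.248, 1.57, 0.249]
force: [0.4, 0.2, 0.5]
width: 85.3
```

jog_arm(series=[[[0,0,0],[0,40,-10],-1],[[0,0,0],[0,18,0],-1],[[0,0,0],[0,0,0],-1],[[0,0,0],[0,0,0],-1]])

```text
clock: 8.0
eef_pos: [506.1, 399.9, 229.2]
tool_rot: [-1.354, 1.569, -1.357]
force: [-0.3, -0.9, -0.7]
width: 85.5
```

```bash
python3 - <<'E'
from h import *
st(); d=wshot('w3',True); caps(d); plan([(505,403,200,90),(505,403,122,90)],55)
E
```

```text
t 8.0 tcp [506.1 399.9 229.2] x-axis [ 0.    -0.002 -1.   ] yaw y 89.9 F [-0.3 -0.9 -0.7] w 85.5
cap px 504 217 r 80.3 ztop 145.5 depth-xy [507.1 571.5] ray-xy [514.7 576.1]
cap px 266 202 r 17.7 ztop 130.2 depth-xy [507.5 407.7] ray-xy [507.4 405. ]
-> (505, 403, 200) n=1 turn/row [-0.2, 0.0, 0.1] shift total tool axes at target orient [29.3, 3.1, -1.1] per row [29.3, 3.1, -1.1]
-> (505, 403, 122) n=2 turn/row [0.0, 0.0, 0.0] shift total tool axes at target orient [78.0, 0.0, 0.0] per row [39.0, 0.0, 0.0]
```

jog_arm(series=[[[0,0,0],[30,3,0],-1],[[0,0,0],[40,2,0],-1],[[0,0,0],[27,0,0],-1],[[0,0,0],[10,0,0],-1],[[0,0,0],[0,0,0],1],[[0,0,0],[0,0,0],1],[[0,0,0],[0,0,0],1],[[0,0,0],[0,0,0],1]])

```text
clock: 9.05
eef_pos: [505.5, 407.3, 123.6]
tool_rot: [0.062, 1.569, 0.062]
force: [0.1, -2.6, 7.0]
width: 28.6
```

jog_arm(series=[[[0,0,0],[0,0,0],1],[[0,0,0],[-20,0,0],1],[[0,0,0],[-50,0,0],1],[[0,0,0],[-55,0,0],1],[[0,0,0],[-43,-40,5],1],[[0,0,0],[0,-55,8],1],[[0,0,0],[0,-55,8],1],[[0,0,0],[0,-55,8],1]])

```text
clock: 10.05
eef_pos: [533.7, 201.2, 290.4]
tool_rot: [0.857, 1.57, 0.858]
force: [0.9, 0.2, -2.1]
width: 28.5
```

jog_arm(series=[[[0,0,0],[0,-55,8],1],[[0,0,0],[0,-55,8],1],[[0,0,0],[0,-55,8],1],[[0,0,0],[0,-40,7],1],[[0,0,0],[0,-20,0],1],[[0,0,0],[0,0,0],1],[[0,0,0],[0,0,0],1]])

```text
clock: 10.92
eef_pos: [564.8, -19.6, 290.2]
tool_rot: [1.791, 1.569, 1.795]
force: [-0.1, 0.2, -1.4]
width: 28.3
```

```bash
cat >> h.py <<'E'
def held(d):
    s=read_state(); W=pts(d); t=s['eef_pos']; hsv=cv2.cvtColor(d['img'],cv2.COLOR_RGB2HSV)
    m=(abs(W[...,1]-t[1])<8)&(abs(W[...,0]-t[0])<25)&(abs(W[...,2]-t[2])<25)&(hsv[...,2]<80)
    p=W[m]; 
    if len(p): print('held: cap top z-tcp',(np.percentile(p[:,2],90)-t[2]).round(1),'near flank x-tcp',(np.percentile(p[:,0],3)-t[0]).round(1),len(p))
E
python3 - <<'E'
from h import *
st(); d=wshot('w4',True); caps(d); held(d); plan([(566,-25,289,90),(566,-25,139,90)],55)
E
```

```text
t 10.93 tcp [564.8 -19.6 290.2] x-axis [-0.     0.002 -1.   ] yaw y 90.2 F [-0.1  0.2 -1.4] w 28.3
cap px 182 105 r 18.2 ztop 147.1 depth-xy [490.9 -85.5] ray-xy [494.9 -84.8]
cap px 181 182 r 16.2 ztop 146.0 depth-xy [558. -85.] ray-xy [562.4 -90.8]
cap px 324 192 r 16.3 ztop 147.0 depth-xy [573.9  42.7] ray-xy [570.7  39.6]
cap px 393 195 r 16.2 ztop 147.1 depth-xy [574.7 103.8] ray-xy [573.7 102.8]
cap px 16 247 r 15.7 ztop 130.5 depth-xy [ 634.  -268.2] ray-xy [ 634.7 -268.2]
held: cap top z-tcp 7.6 near flank x-tcp -10.6 3051
-> (566, -25, 289) n=1 turn/row [0.2, -0.0, -0.1] shift total tool axes at target orient [1.2, -5.5, 1.1] per row [1.2, -5.5, 1.1]
-> (566, -25, 139) n=3 turn/row [0.0, 0.0, 0.0] shift total tool axes at target orient [150.0, 0.0, 0.0] per row [50.0, 0.0, 0.0]
```

jog_arm(series=[[[0,0,0],[25,-5,-1],1],[[0,0,0],[45,0,0],1],[[0,0,0],[40,0,0],1],[[0,0,0],[25,0,0],1],[[0,0,0],[10,0,0],1],[[0,0,0],[4,0,0],1],[[0,0,0],[1,0,0],1],[[0,0,0],[0,0,0],0.2]])

```text
clock: 11.98
eef_pos: [564.8, -27.3, 141.3]
tool_rot: [-0.053, 1.569, -0.052]
force: [0.3, 0.2, -0.1]
width: 34.2
```

jog_arm(series=[[[0,0,0],[0,0,0],0.2],[[0,0,0],[0,0,0],0.2],[[0,0,0],[-20,0,0],0.2],[[0,0,0],[-40,0,0],0],[[0,0,0],[-50,0,0],0],[[0,0,0],[0,-30,5],-1],[[0,0,0],[0,-55,8],-1],[[0,0,0],[0,-55,8],-1]])

```text
clock: 12.98
eef_pos: [585.5, -168.1, 250.8]
tool_rot: [0.202, 1.57, 0.204]
force: [0.4, 0.1, 0.2]
width: 85.4
```

jog_arm(series=[[[0,0,0],[0,-55,8],-1],[[0,0,0],[0,-30,8],-1],[[0,0,0],[0,-15,0],-1],[[0,0,0],[0,0,0],-1],[[0,0,0],[0,0,0],-1]])

```text
clock: 13.6
eef_pos: [601.4, -264.9, 250.3]
tool_rot: [1.648, 1.569, 1.651]
force: [0.5, -0.4, 0.8]
width: 85.5
```

```bash
python3 - <<'E'
from h import *
st(); d=wshot('w5',True); caps(d); plan([(633,-268,200,90),(633,-268,122,90)],55)
E
```

```text
t 13.6 tcp [ 601.4 -264.9  250.3] x-axis [-0.     0.002 -1.   ] yaw y 90.2 F [ 0.5 -0.4  0.8] w 85.5
cap px 134 0 r 11.0 ztop 121.8 depth-xy [ 458.8 -356.6] ray-xy [ 457.9 -356.6]
cap px 510 53 r 21.0 ztop 146.6 depth-xy [497.5 -96. ] ray-xy [496.9 -92.7]
cap px 488 152 r 22.2 ztop 147.0 depth-xy [565.  -94.3] ray-xy [565.2 -94.3]
cap px 254 229 r 16.7 ztop 129.9 depth-xy [ 636.3 -266.8] ray-xy [ 634.3 -269.8]
-> (633, -268, 200) n=2 turn/row [0.1, -0.0, -0.0] shift total tool axes at target orient [50.4, -3.2, 31.5] per row [25.2, -1.6, 15.8]
-> (633, -268, 122) n=2 turn/row [0.0, 0.0, 0.0] shift total tool axes at target orient [78.0, 0.0, 0.0] per row [39.0, 0.0, 0.0]
```

View pics/w5.png

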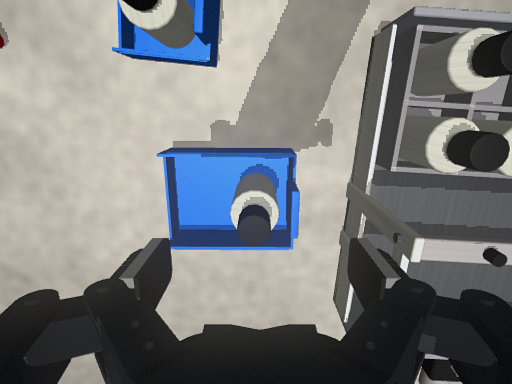

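jog_arm(series=[[[0,0,0],[20,-2,14],-1],[[0,0,0],[35,-2,14],-1],[[0,0,0],[35,0,5],-1],[[0,0,0],[28,0,0],-1],[[0,0,0],[10,0,0],-1],[[0,0,0],[0,0,0],1],[[0,0,0],[0,0,0],1],[[0,0,0],[0,0,0],1]])

```text
clock: 14.65
eef_pos: [634.9, -271.5, 123.7]
tool_rot: [-0.348, 1.568, -0.347]
force: [-1.1, 1.6, 0.9]
width: 32.1
```

jog_arm(series=[[[0,0,0],[0,0,0],1],[[0,0,0],[0,0,0],1],[[0,0,0],[-20,0,0],1],[[0,0,0],[-50,0,0],1],[[0,0,0],[-55,0,0],1],[[0,0,0],[-43,0,-20],1],[[0,0,0],[0,10,-40],1],[[0,0,0],[0,40,-40],1]])

```text
clock: 15.65
eef_pos: [532.5, -223.9, 291.6]
tool_rot: [-1.045, 1.567, -1.05]
force: [-0.0, 1.1, -2.7]
width: 28.5
```

```bash
python3 - <<'E'
from h import *
st(); plan([(500,-21,289,90),(500,-21,139,90)],55)
E
```

```text
t 15.65 tcp [ 532.5 -223.9  291.6] x-axis [ 0.002 -0.003 -1.   ] yaw y 89.8 F [-0.   1.1 -2.7] w 28.5
-> (500, -21, 289) n=4 turn/row [-0.1, 0.0, 0.0] shift total tool axes at target orient [2.6, 202.9, -32.5] per row [0.7, 50.7, -8.1]
-> (500, -21, 139) n=3 turn/row [0.0, 0.0, 0.0] shift total tool axes at target orient [150.0, 0.0, 0.0] per row [50.0, 0.0, 0.0]
```

jog_arm(series=[[[0,0,0],[0,50,-10],1],[[0,0,0],[0,55,-12],1],[[0,0,0],[0,50,-12],1],[[0,0,0],[0,30,0],1],[[0,0,0],[0,15,0],1],[[0,0,0],[0,0,0],1],[[0,0,0],[0,0,0],1]])

```text
clock: 16.52
eef_pos: [500.1, -23.2, 290.3]
tool_rot: [-1.568, 1.57, -1.57]
force: [0.1, -0.8, -2.3]
width: 28.4
```

```bash
python3 - <<'E'
from h import *
st(); d=wshot('w6'); caps(d); held(d); plan([(500,-21,289,90),(500,-21,139,90)],55)
E
```

```text
t 16.52 tcp [500.1 -23.2 290.3] x-axis [ 0.    -0.001 -1.   ] yaw y 89.9 F [ 0.1 -0.8 -2.3] w 28.4
cap px 193 176 r 15.9 ztop 146.3 depth-xy [485.9 -78.5] ray-xy [491.9 -83.5]
cap px 188 241 r 12.5 ztop 145.5 depth-xy [552.7 -90.2] ray-xy [555.7 -92. ]
cap px 327 254 r 14.0 ztop 147.0 depth-xy [566.7  45. ] ray-xy [568.4  41.9]
cap px 389 258 r 15.3 ztop 147.0 depth-xy [573.4 102.8] ray-xy [573.3 102.5]
cap px 186 250 r 13.2 ztop 147.3 depth-xy [568.8 -95.6] ray-xy [564.1 -94.2]
held: cap top z-tcp 7.4 near flank x-tcp -13.9 3034
-> (500, -21, 289) n=1 turn/row [-0.1, -0.0, 0.1] shift total tool axes at target orient [1.3, 2.2, -0.1] per row [1.3, 2.2, -0.1]
-> (500, -21, 139) n=3 turn/row [0.0, 0.0, 0.0] shift total tool axes at target orient [150.0, 0.0, 0.0] per row [50.0, 0.0, 0.0]
```

jog_arm(series=[[[0,0,0],[25,2,0],1],[[0,0,0],[45,0,0],1],[[0,0,0],[40,0,0],1],[[0,0,0],[25,0,0],1],[[0,0,0],[10,0,0],1],[[0,0,0],[4,0,0],1],[[0,0,0],[1,0,0],1],[[0,0,0],[0,0,0],0.2]])

```text
clock: 17.58
eef_pos: [500.8, -19.4, 141.2]
tool_rot: [0.007, 1.569, 0.008]
force: [0.4, -0.1, 0.5]
width: 34.4
```

jog_arm(series=[[[0,0,0],[0,0,0],0.2],[[0,0,0],[0,0,0],0.2],[[0,0,0],[-20,0,0],0.2],[[0,0,0],[-40,0,0],0],[[0,0,0],[-50,0,0],0],[[0,0,0],[0,-30,-5],-1],[[0,0,0],[0,-55,-15],-1],[[0,0,0],[0,-55,-15],-1]])

```text
clock: 18.58
eef_pos: [464.9, -160.4, 250.7]
tool_rot: [-0.241, 1.57, -0.239]
force: [0.7, -0.7, 0.1]
width: 85.3
```

jog_arm(series=[[[0,0,0],[0,-55,-15],-1],[[0,0,0],[0,-55,-15],-1],[[0,0,0],[0,-55,-15],-1],[[0,0,0],[0,-20,-5],-1],[[0,0,0],[0,-10,0],-1],[[0,0,0],[0,0,0],-1],[[0,0,0],[0,0,0],-1]])

```text
clock: 19.45
eef_pos: [416.2, -352.4, 250.2]
tool_rot: [1.481, 1.57, 1.485]
force: [0.3, -0.3, -0.0]
width: 85.1
```

```bash
python3 - <<'E'
from h import *
st(); d=wshot('w7'); caps(d); plan([(444,-356,200,90),(444,-356,122,90)],55)
E
```

```text
t 19.45 tcp [ 416.2 -352.4  250.2] x-axis [ 0.     0.001 -1.   ] yaw y 90.2 F [ 0.3 -0.3 -0. ] w 85.1
cap px 252 223 r 17.0 ztop 130.2 depth-xy [ 443.3 -358.6] ray-xy [ 443.6 -358.4]
cap px 446 380 r 4.0 ztop 117.3 depth-xy [ 627.8 -153.4] ray-xy [ 627.5 -152.8]
-> (444, -356, 200) n=2 turn/row [0.1, 0.0, -0.0] shift total tool axes at target orient [50.2, -3.4, 27.9] per row [25.1, -1.7, 14.0]
-> (444, -356, 122) n=2 turn/row [0.0, 0.0, 0.0] shift total tool axes at target orient [78.0, 0.0, 0.0] per row [39.0, 0.0, 0.0]
```

jog_arm(series=[[[0,0,0],[20,-3,12],-1],[[0,0,0],[35,-2,12],-1],[[0,0,0],[35,0,3],-1],[[0,0,0],[28,0,0],-1],[[0,0,0],[10,0,0],-1],[[0,0,0],[0,0,0],1],[[0,0,0],[0,0,0],1],[[0,0,0],[0,0,0],1]])

```text
clock: 20.5
eef_pos: [442.8, -359.7, 123.4]
tool_rot: [-0.627, 1.569, -0.627]
force: [0.1, 0.8, 0.5]
width: 32.5
```

jog_arm(series=[[[0,0,0],[0,0,0],1],[[0,0,0],[0,0,0],1],[[0,0,0],[-20,0,0],1],[[0,0,0],[-50,0,0],1],[[0,0,0],[-55,0,0],1],[[0,0,0],[-46,20,0],1],[[0,0,0],[0,55,5],1],[[0,0,0],[0,55,8],1]])

```text
clock: 21.5
eef_pos: [454.9, -228.3, 294.0]
tool_rot: [-0.333, 1.569, -0.334]
force: [0.7, 0.5, -2.4]
width: 28.6
```

jog_arm(series=[[[0,0,0],[0,55,8],1],[[0,0,0],[0,55,8],1],[[0,0,0],[0,55,8],1],[[0,0,0],[0,55,8],1],[[0,0,0],[0,55,8],1],[[0,0,0],[0,40,7],1],[[0,0,0],[0,20,0],1],[[0,0,0],[0,0,0],1]])

```text
clock: 22.5
eef_pos: [501.5, 107.3, 293.2]
tool_rot: [2.317, 1.57, 2.321]
force: [0.3, -0.1, -1.6]
width: 28.7
```

```bash
python3 - <<'E'
from h import *
st(); d=wshot('w8',True); caps(d); held(d); plan([(508,111,289,90),(508,111,139,90)],55)
E
```

```text
t 22.5 tcp [501.5 107.3 293.2] x-axis [-0.  0. -1.] yaw y 90.2 F [ 0.3 -0.1 -1.6] w 28.7
cap px 50 176 r 17.9 ztop 147.4 depth-xy [494.  -83.7] ray-xy [493.9 -83.4]
cap px 124 183 r 16.8 ztop 147.2 depth-xy [501.1 -20.8] ray-xy [500.2 -16.7]
cap px 56 246 r 16.0 ztop 147.4 depth-xy [564.  -91.3] ray-xy [563.3 -90.7]
cap px 120 250 r 15.6 ztop 147.3 depth-xy [568.1 -29.1] ray-xy [567.4 -28.5]
cap px 190 252 r 13.6 ztop 147.3 depth-xy [569.3  36.3] ray-xy [569.4  39.7]
held: cap top z-tcp 7.4 near flank x-tcp -13.2 3008
-> (508, 111, 289) n=1 turn/row [0.1, -0.0, 0.0] shift total tool axes at target orient [4.2, 5.6, 6.4] per row [4.2, 5.6, 6.4]
-> (508, 111, 139) n=3 turn/row [0.0, 0.0, 0.0] shift total tool axes at target orient [150.0, 0.0, 0.0] per row [50.0, 0.0, 0.0]
```

jog_arm(series=[[[0,0,0],[25,3,6],1],[[0,0,0],[45,0,0],1],[[0,0,0],[40,0,0],1],[[0,0,0],[27,0,0],1],[[0,0,0],[10,0,0],1],[[0,0,0],[5,0,0],1],[[0,0,0],[1,0,0],1],[[0,0,0],[0,0,0],0.2]])

```text
clock: 23.55
eef_pos: [508.7, 108.8, 141.3]
tool_rot: [0.225, 1.569, 0.226]
force: [-0.9, -0.4, -0.7]
width: 34.1
```

jog_arm(series=[[[0,0,0],[0,0,0],0.2],[[0,0,0],[0,0,0],0.2],[[0,0,0],[-20,0,0],0.2],[[0,0,0],[-40,0,0],0],[[0,0,0],[-50,0,0],0],[[0,0,0],[-20,-30,-25],1],[[0,0,0],[0,-50,-25],1],[[0,0,0],[0,-20,-10],1]])

```text
clock: 24.55
eef_pos: [446.3, 6.0, 270.9]
tool_rot: [-1.577, 1.57, -1.58]
force: [-0.6, 0.7, -0.2]
width: -0.2
```

jog_arm(series=[[[0,0,0],[0,0,-10],1],[[0,0,0],[0,0,0],1],[[0,0,0],[0,0,0],1]])

```text
clock: 24.92
eef_pos: [438.6, 9.9, 270.3]
tool_rot: [0.696, 1.57, 0.698]
force: [-0.1, -0.1, -0.4]
width: -0.0
```

```bash
python3 - <<'E'
from h import *
st(); d=wshot('w9',True); caps(d)
W=pts(d);X,Y,Z=np.moveaxis(W,-1,0)
m=(Y>-130)&(Y<150)&(X>430)&(X<490)&(Z>84)&(Z<92)
for y0 in range(-120,150,40):
    q=W[m&(abs(Y-y0)<8)]
    if len(q)>5: print(y0,'front x',np.percentile(q[:,0],[3,50,97]).round(1),np.median(q[:,2]).round(1))
t=dict(np.load('/tmp/top.npz'))
e=cam('top'); save(e,'top1'); np.savez('/tmp/top1',**e); caps(e)
E
```

```text
t 24.93 tcp [438.6   9.9 270.3] x-axis [ 0.001  0.001 -1.   ] yaw y 90.2 F [-0.1 -0.1 -0.4] w -0.0
cap px 154 250 r 16.5 ztop 147.2 depth-xy [496.9 -82.5] ray-xy [493.  -84.2]
cap px 225 256 r 14.9 ztop 147.2 depth-xy [497.5 -24.4] ray-xy [498.9 -20.8]
cap px 368 267 r 16.3 ztop 147.0 depth-xy [508.7 108.7] ray-xy [509.4 108.5]
cap px 158 320 r 12.7 ztop 147.3 depth-xy [569.3 -86.4] ray-xy [567.4 -87.5]
cap px 358 324 r 13.5 ztop 147.1 depth-xy [568.7 106. ] ray-xy [570.5 105.5]
-120 front x [451.  453.9 458.5] 88.0
-80 front x [453.4 458.1 473.5] 88.2
-40 front x [455.9 459.3 484.4] 88.1
0 front x [458.1 462.5 486.9] 88.0
40 front x [460.7 464.1 468.1] 87.9
80 front x [463.1 466.5 470.3] 87.8
120 front x [465.8 469.8 487.5] 87.9
cap px 46 112 r 6.5 ztop 129.3 depth-xy [776.8 478. ] ray-xy [776.  476.4]
cap px 204 197 r 5.8 ztop 145.9 depth-xy [570.3 102.6] ray-xy [570.2 102.9]
cap px 232 198 r 5.9 ztop 145.6 depth-xy [566.9  39.4] ray-xy [566.9  40.3]
cap px 263 199 r 5.9 ztop 145.9 depth-xy [564.5 -30.2] ray-xy [564.4 -29.9]
cap px 291 200 r 6.1 ztop 145.7 depth-xy [560.7 -92. ] ray-xy [561.1 -91.8]
cap px 0 244 r 6.5 ztop 131.2 depth-xy [468.2 559. ] ray-xy [469.3 560.7]
cap px 202 225 r 5.6 ztop 145.7 depth-xy [509.3 109.1] ray-xy [507.8 108.4]
cap px 288 232 r 5.9 ztop 145.9 depth-xy [491.4 -84.3] ray-xy [491.  -84.6]
```

View pics/top1.png

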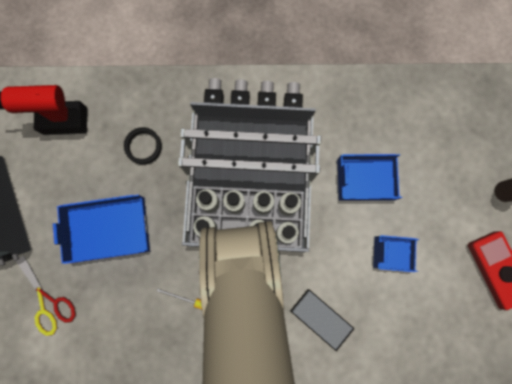

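jog_arm(series=[[[0,0,0],[10,0,-28],1],[[0,0,0],[45,0,0],1],[[0,0,0],[50,0,0],1],[[0,0,0],[50,0,0],1],[[0,0,0],[30,0,0],1],[[0,0,0],[13,0,0],1],[[0,-9,0],[0,0,0],1],[[0,-9,0],[0,0,0],1]])

```text
clock: 26.02
eef_pos: [392.9, -10.6, 79.6]
tool_rot: [-1.357, 1.507, -1.354]
force: [0.5, -0.2, 0.1]
width: -0.0
```

```bash
python3 - <<'E'
from h import *
st()
E
```

```text
t 26.02 tcp [392.9 -10.6  79.6] x-axis [ 0.014 -0.062 -0.998] yaw y 90.1 F [ 0.5 -0.2  0.1] w -0.0
```

jog_arm(series=[[[0,0,0],[0,0,15],1],[[0,0,0],[0,0,10],1],[[0,0,0],[0,0,0],1],[[0,0,0],[0,0,0],1]])

```text
clock: 26.52
eef_pos: [417.0, -10.8, 80.4]
tool_rot: [-1.375, 1.507, -1.373]
force: [-0.1, 0.5, 1.0]
width: -0.2
```

```bash
python3 - <<'E'
from h import *
st(); print(read_state()['qpos'].round(2))
E
```

```text
t 26.52 tcp [417.  -10.8  80.4] x-axis [ 0.013 -0.062 -0.998] yaw y 90.1 F [-0.1  0.5  1. ] w -0.2
[ 0.14  0.67 -0.34  2.29  0.94  0.34  0.53]
```

```bash
python3 - <<'E'
from h import *
plan([(425,44,78,90),(435,44,78,86.5)])
E
```

```text
-> (425, 44, 78) n=2 turn/row [0.1, 0.4, 1.8] shift total tool axes at target orient [2.4, 54.8, 8.0] per row [1.2, 27.4, 4.0]
-> (435, 44, 78) n=1 turn/row [3.5, 0.0, 0.0] shift total tool axes at target orient [0.0, 0.6, 10.0] per row [0.0, 0.6, 10.0]
```

jog_arm(series=[[[0,0,1.8],[0,20,4],1],[[0,0.8,1.8],[0,20,4],1],[[3.5,0,0],[2,15,6],1],[[0,0,0],[0,0,6],1],[[0,0,0],[0,0,0],1],[[0,0,0],[0,0,0],1]])

```text
clock: 27.28
eef_pos: [436.8, 43.2, 76.7]
tool_rot: [3.087, 1.569, 3.028]
force: [0.2, -0.4, -0.5]
width: 0.2
```

```bash
python3 - <<'E'
from h import *
st(); print(read_state()['qpos'].round(2))
E
```

```text
t 27.27 tcp [436.8  43.2  76.7] x-axis [-0.002  0.    -1.   ] yaw y 86.6 F [ 0.2 -0.4 -0.5] w 0.2
[ 0.13  0.71 -0.43  2.22  0.83  0.38  0.52]
```

Now push along tool z, slowly.

jog_arm(series=[[[0,0,0],[0,0,6],1],[[0,0,0],[0,0,8],1],[[0,0,0],[0,0,10],1],[[0,0,0],[0,0,10],1],[[0,0,0],[0,0,10],1],[[0,0,0],[0,0,10],1],[[0,0,0],[0,0,10],1],[[0,0,0],[0,0,5],1]])

```text
clock: 28.28
eef_pos: [507.3, 39.4, 76.7]
tool_rot: [1.985, 1.57, 1.926]
force: [-3.5, -0.8, 1.8]
width: -0.2
```

jog_arm(series=[[[0,-4,0],[0,0,5],1],[[0,-4,0],[0,0,5],1],[[0,-4,0],[0.7,0,5],1],[[0,0,0],[1,0,5],1],[[0,0,0],[0,0,0],1]])

```text
clock: 28.9
eef_pos: [527.1, 38.3, 77.1]
tool_rot: [-0.008, 1.378, -0.067]
force: [-1.8, 1.7, -0.7]
width: 0.1
```

```bash
python3 - <<'E'
from h import *
st(); print(read_state()['qpos'].round(2))
d=wshot('w10',True); caps(d)
E
```

```text
t 28.9 tcp [527.1  38.3  77.1] x-axis [ 0.191 -0.013 -0.981] yaw y 86.6 F [-1.8  1.7 -0.7] w 0.1
[ 0.06  0.72 -0.31  2.16  1.19  0.26  0.2 ]
cap px 260 383 r 136.5 ztop 140.4 depth-xy [499.7  38.2] ray-xy [505.2  39.9]
```

View pics/w10.png

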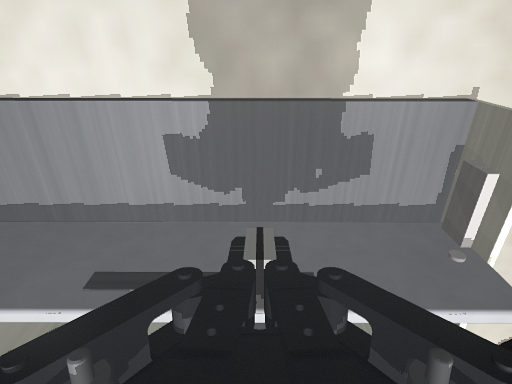

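jog_arm(series=[[[0,0,0],[1.5,0,8],1],[[0,0,0],[1.9,0,10],1],[[0,0,0],[1.9,0,10],1],[[0,0,0],[1.9,0,10],1],[[0,0,0],[1,0,5],1],[[0,0,0],[1,0,5],1],[[0,0,0],[0,0,0],1]])

```text
clock: 29.82
eef_pos: [575.7, 33.5, 77.3]
tool_rot: [-0.023, 1.377, -0.084]
force: [0.0, 0.4, 0.5]
width: 0.3
```

jog_arm(series=[[[0,0,0],[0.5,0,3],1],[[0,0,0],[0.5,0,3],1],[[0,0,0],[0.4,0,2],1],[[0,0,0],[0,0,0],1]])

```text
clock: 30.32
eef_pos: [583.1, 33.1, 77.2]
tool_rot: [-0.024, 1.378, -0.084]
force: [-1.5, -1.4, 0.5]
width: 0.3
```

```bash
python3 - <<'E'
from h import *
st(); print(read_state()['qpos'].round(2))
E
```

```text
t 30.32 tcp [583.1  33.1  77.2] x-axis [ 0.191 -0.016 -0.982] yaw y 86.5 F [-1.5 -1.4  0.5] w 0.3
[ 0.17  0.78 -0.45  2.    1.05  0.41  0.4 ]
```

jog_arm(series=[[[0,0,0],[0.2,0,1.5],1],[[0,0,0],[0.2,0,1.5],1],[[0,0,0],[0,0,0],1]])

```text
clock: 30.7
eef_pos: [585.2, 33.0, 77.2]
tool_rot: [-0.026, 1.38, -0.086]
force: [-4.3, -1.7, 0.8]
width: 0.2
```

jog_arm(series=[[[0,0,0],[0.2,0,1.5],1],[[0,0,0],[0.2,0,1.5],1],[[0,0,0],[0,0,0],1]])

```text
clock: 31.08
eef_pos: [585.5, 33.0, 77.1]
tool_rot: [-0.033, 1.384, -0.093]
force: [-12.7, -0.4, 9.2]
width: -0.1
```

jog_arm(series=[[[0,0,0],[0,0,-15],1],[[0,0,0],[-5,0,-40],1],[[0,6,0],[-10,0,-40],1],[[0,5.2,0],[-40,0,-10],-1],[[3.5,0,0],[-55,-20,0],-1],[[0,0,0],[-55,-40,0],-1],[[0,0,0],[-30,-55,15],-1],[[0,0,0],[0,-55,20],-1]])

```text
clock: 32.08
eef_pos: [498.7, -128.8, 251.8]
tool_rot: [-0.58, 1.563, -0.7]
force: [0.1, 0.3, -0.9]
width: 85.2
```

jog_arm(series=[[[0,0,0],[0,-55,20],-1],[[0,0,0],[0,-40,20],-1],[[0,0,0],[0,-20,10],-1],[[0,0,0],[0,0,0],-1],[[0,0,0],[0,0,0],-1]])

```text
clock: 32.7
eef_pos: [531.5, -246.2, 248.9]
tool_rot: [-2.174, 1.567, -2.293]
force: [-0.8, -0.4, 1.0]
width: 85.4
```

```bash
cat >> h.py <<'E'
def bins(d,y0,y1):
    W=pts(d);hsv=cv2.cvtColor(d['img'],cv2.COLOR_RGB2HSV)
    b=((hsv[...,0]>100)&(hsv[...,0]<130)&(hsv[...,1]>110)&(W[...,1]>y0)&(W[...,1]<y1)).astype(np.uint8)
    k,l,s_,c=cv2.connectedComponentsWithStats(b)
    for i in range(1,k):
        if s_[i,4]>150:
            p=W[(l==i)&np.isfinite(W[...,0])]; r=cv2.minAreaRect(p[:,:2].astype(np.float32))
            lip=p[p[:,2]>86]; print('bin px',c[i].round(),'ctr',np.round(r[0],1),'size',np.round(r[1],1),'ang',round(r[2],1),'lip',len(lip), np.percentile(lip[:,0],[3,97]).round(1),np.percentile(lip[:,1],[3,97]).round(1),'ztop',np.percentile(lip[:,2],95).round(1)) if (p[:,2]>86).sum()>5 else print('blue no lip',np.round(r[0]),np.round(r[1]))
            if len(lip)>20:
                q=lip[lip[:,2]>90] if (lip[:,2]>90).sum()>15 else lip; print('   lip top rect',cv2.minAreaRect(q[:,:2].astype(np.float32)))
E
python3 - <<'E'
from h import *
st(); d=wshot('w11',True); bins(d,-450,-180)
e=cam('top'); save(e,'top2'); np.savez('/tmp/top2',**e); caps(e); bins(e,-450,480)
s=cam('scene'); save(s,'scene2'); np.savez('/tmp/scene2',**s); bins(s,-450,480)
E
```

```text
t 32.7 tcp [ 531.5 -246.2  248.9] x-axis [-0.002 -0.003 -1.   ] yaw y 83.2 F [-0.8 -0.4  1. ] w 85.4
bin px [148. 100.] ctr [ 438.8 -366.9] size [115.  91.] ang 84.0 lip 597 [425.2 471. ] [-318.8 -309.1] ztop 93.4
   lip top rect ((448.07672119140625, -314.49578857421875), (8.343123435974121, 48.59992599487305), 84.7078857421875)
bin px [228. 256.] ctr [ 609.2 -306.9] size [161.7 173.3] ang 89.8 lip 345 [537.  658.1] [-288.5 -226.4] ztop 93.6
   lip top rect ((588.21875, -251.5537109375), (149.5626983642578, 26.446441650390625), 25.02735710144043)
cap px 45 112 r 5.0 ztop 131.3 depth-xy [776.6 479. ] ray-xy [776.5 479. ]
cap px 0 244 r 6.5 ztop 132.6 depth-xy [467.6 558.7] ray-xy [469.3 561. ]
bin px [365. 173.] ctr [ 638.3 -268.2] size [118.  247.6] ang 26.8 lip 173 [546.  651.8] [-232.4 -176.5] ztop 480.6
   lip top rect ((592.9874267578125, -219.34584045410156), (41.36804962158203, 120.5899887084961), 63.27735137939453)
bin px [101. 229.] ctr [507.9 364.8] size [143. 202.] ang 7.8 lip 68 [472.5 514.8] [453.9 464.4] ztop 93.2
   lip top rect ((493.6629333496094, 458.7416076660156),
[... 350 characters left out ...]
  110.] [137.  42.]
bin px [195.  91.] ctr [ 443.3 -356. ] size [97.2 82.6] ang 85.0 lip 42 [425.7 469.1] [-317.9 -306.8] ztop 93.6
   lip top rect ((450.3432312011719, -311.32080078125), (7.6597161293029785, 37.978057861328125), 80.49642181396484)
bin px [168. 144.] ctr [ 633.9 -296.4] size [149.8 112.8] ang 89.9 lip 71 [610.2 658. ] [-232.2 -223.2] ztop 94.5
   lip top rect ((634.17919921875, -227.0024871826172), (9.93639850616455, 47.93450927734375), 87.70796203613281)
bin px [413. 250.] ctr [511.3 367.7] size [144.9 199.4] ang 7.5 lip 87 [474.8 521.7] [456.7 467.9] ztop 94.3
   lip top rect ((498.18035888671875, 462.1965026855469), (48.9702262878418, 7.863358497619629), 7.73154878616333)
```

View pics/scene2.png

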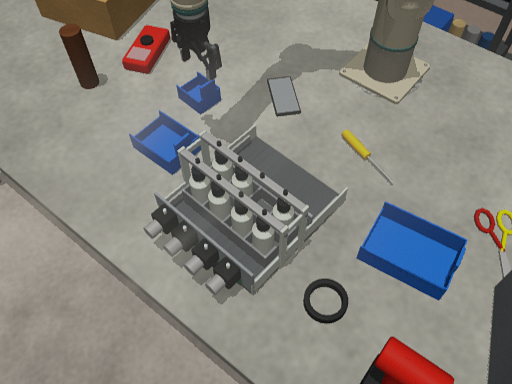

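```bash
python3 - <<'E'
from h import *
plan([(590,-228,200,90),(634,-228,150,90),(634,-228,88,90)],50)
E
```

```text
-> (590, -228, 200) n=2 turn/row [-3.4, -0.1, 0.1] shift total tool axes at target orient [49.1, 18.3, 58.7] per row [24.5, 9.1, 29.3]
-> (634, -228, 150) n=2 turn/row [0.0, 0.0, 0.0] shift total tool axes at target orient [50.0, 0.0, 44.0] per row [25.0, 0.0, 22.0]
-> (634, -228, 88) n=2 turn/row [0.0, 0.0, 0.0] shift total tool axes at target orient [62.0, 0.0, 0.0] per row [31.0, 0.0, 0.0]
```

jog_arm(series=[[[-6.8,0,0],[10,0,0],-1],[[0,0,0],[20,8,30],-1],[[0,0,0],[20,8,30],-1],[[0,0,0],[0,2,10],-1],[[0,0,0],[0,0,0],-1],[[0,0,0],[0,0,0],-1]])

```text
clock: 33.6
eef_pos: [600.5, -230.6, 199.2]
tool_rot: [-2.181, 1.565, -2.184]
force: [-0.7, 0.3, 0.6]
width: 85.2
```

```bash
python3 - <<'E'
from h import *
st(); d=wshot('w12',True); 
W=pts(d);hsv=cv2.cvtColor(d['img'],cv2.COLOR_RGB2HSV)
m=((hsv[...,0]>100)&(hsv[...,0]<130)&(hsv[...,1]>110)&(W[...,2]>87)&(W[...,2]<96)&(W[...,0]>590)&(W[...,0]<680))
p=W[m]; print(len(p),np.percentile(p,[3,50,97],axis=0).round(1),cv2.minAreaRect(p[:,:2].astype(np.float32)))
plan([(634,-228,150,90),(634,-228,88,90)],50)
E
```

```text
t 33.6 tcp [ 600.5 -230.6  199.2] x-axis [-0.003 -0.005 -1.   ] yaw y 89.8 F [-0.7  0.3  0.6] w 85.2
535 [[ 610.7 -233.4   90.5]
 [ 632.4 -230.    92.2]
 [ 657.9 -226.    93.4]] ((635.1117553710938, -229.66256713867188), (7.414753437042236, 50.019832611083984), 89.708740234375)
-> (634, -228, 150) n=2 turn/row [-0.1, -0.1, 0.1] shift total tool axes at target orient [49.2, 2.9, 33.6] per row [24.6, 1.4, 16.8]
-> (634, -228, 88) n=2 turn/row [0.0, 0.0, 0.0] shift total tool axes at target orient [62.0, 0.0, 0.0] per row [31.0, 0.0, 0.0]
```

View pics/w12.png

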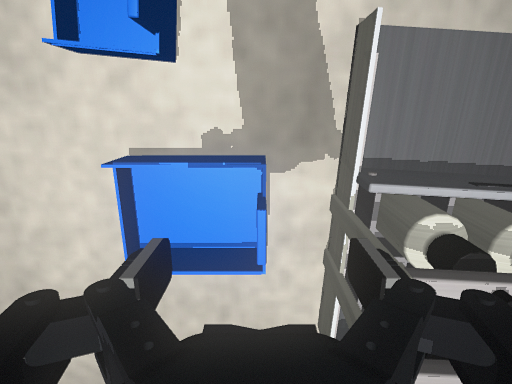

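jog_arm(series=[[[0,0,0],[25,1,14],-0.2],[[0,0,0],[30,0,14],-0.2],[[0,0,0],[30,0,6],-0.2],[[0,0,0],[20,0,0],-0.2],[[0,0,0],[7,0,0],-0.2],[[0,0,0],[0,0,0],0.4],[[0,0,0],[0,0,0],1],[[0,0,0],[0,0,0],1]])

```text
clock: 34.65
eef_pos: [635.4, -229.6, 87.7]
tool_rot: [-1.898, 1.567, -1.901]
force: [-0.3, 0.2, 4.6]
width: 7.2
```

jog_arm(series=[[[0,0,0],[0,0,0],1],[[0,0,0],[0,0,0],1],[[0,0,0],[0,0,0],1]])

```text
clock: 35.02
eef_pos: [635.4, -229.6, 87.7]
tool_rot: [-1.931, 1.566, -1.933]
force: [-1.3, -0.3, 5.3]
width: 6.7
```

jog_arm(series=[[[0,0,0],[-10,0,0],1],[[0,0,0],[-25,0,0],1],[[0,0,0],[-45,0,0],1],[[0,0,0],[-50,0,0],1],[[0,0,0],[-50,0,-10],1],[[0,0,0],[-40,10,-30],1],[[0,0,0],[-12,30,-30],1],[[0,0,0],[0,40,-30],1]])

```text
clock: 36.02
eef_pos: [535.0, -148.5, 319.7]
tool_rot: [-1.813, 1.566, -1.818]
force: [0.9, -0.1, -0.7]
width: 7.2
```

jog_arm(series=[[[0,0,0],[0,45,-20],1],[[0,0,0],[0,45,-10],1],[[0,0,0],[0,45,0],1],[[0,0,0],[0,45,0],1],[[0,0,0],[0,45,0],1],[[0,0,0],[0,45,0],1],[[0,0,0],[0,45,0],1],[[0,0,0],[0,45,0],1]])

```text
clock: 37.02
eef_pos: [506.2, 212.7, 317.3]
tool_rot: [-2.226, 1.565, -2.228]
force: [0.4, 0.2, -1.3]
width: 7.2
```

jog_arm(series=[[[-2.5,0,0],[0,45,0],1],[[-2.5,0,0],[0,45,0],1],[[-2.8,0,0],[0,30,0],1],[[0,0,0],[0,15,0],1],[[0,0,0],[0,0,0],1],[[0,0,0],[0,0,0],1]])

```text
clock: 37.78
eef_pos: [500.9, 344.4, 316.5]
tool_rot: [-2.214, 1.564, -2.083]
force: [0.0, -0.3, -1.6]
width: 7.0
```

```bash
python3 - <<'E'
from h import *
st(); 
for n in('top','scene'):
    e=cam(n); save(e,n+'3'); np.savez('/tmp/'+n+'3',**e); bins(e,150,480); bins(e,-450,-180)
d=wshot('w13',True)
W=pts(d);hsv=cv2.cvtColor(d['img'],cv2.COLOR_RGB2HSV)
t=read_state()['eef_pos']
m=((hsv[...,0]>100)&(hsv[...,0]<130)&(hsv[...,1]>110)&(W[...,2]>t[2]-110))
p=W[m]; print(t,np.percentile(p,[2,50,98],axis=0).round(1),cv2.minAreaRect(p[:,:2].astype(np.float32)))
E
```

```text
t 37.77 tcp [500.9 344.4 316.5] x-axis [-0.003 -0.006 -1.   ] yaw y 97.5 F [ 0.  -0.3 -1.6] w 7.0
bin px [111. 223.] ctr [502.6 333.6] size [132.9 277.9] ang 0.8 lip 4478 [456.3 564.5] [203.7 349.5] ztop 282.8
   lip top rect ((507.3302001953125, 274.80755615234375), (113.11234283447266, 148.87962341308594), 7.534824848175049)
bin px [395. 253.] ctr [ 439.8 -363.8] size [110.5  82.1] ang 84.3 lip 83 [421.2 467.5] [-317.8 -308.4] ztop 94.0
   lip top rect ((444.3310852050781, -312.58319091796875), (8.344148635864258, 46.55586242675781), 87.38485717773438)
bin px [398. 170.] ctr [454.5 270. ] size [229.  149.7] ang 6.7 lip 4475 [453.5 571.1] [204.1 349.8] ztop 284.4
   lip top rect ((510.73406982421875, 276.7334289550781), (115.12242889404297, 149.42420959472656), 6.991079330444336)
bin px [413. 250.] ctr [510.7 367.7] size [145.9 199.5] ang 7.6 lip 89 [475.  521.9] [456.6 467.8] ztop 94.4
   lip top rect ((498.6385803222656, 462.27105712890625), (51.20722579956055, 7.712131977081299), 8.382737159729004)
blue no lip [-989. -204.] [162.  72.]
bin px [196.  89.] ctr [ 442.6 -356.2] size [99.5 84.8] ang 85.7 lip 39 [426.2 470.3] [-317.4 -306.9] ztop 95.6
   lip top rect ((448.67913818359375, -310.63360595703125), (7.721079349517822, 45.834266662597656), 85.86427307128906)
[500.93224408 344.7404014  316.65945376] [[451.1 199.5 231.3]
 [498.9 266.2 233.4]
 [570.  345.3 360.1]] ((509.6253967285156, 280.6781921386719), (113.73831939697266, 161.77723693847656), 7.317654132843018)
```

View pics/w13.png

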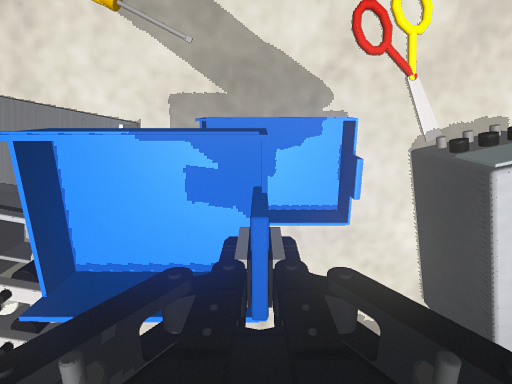

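jog_arm(series=[[[0,0,0],[0,25,4],1],[[0,0,0],[0,35,5],1],[[0,0,0],[20,13,3],1],[[0,0,0],[40,5,0],1],[[0,0,0],[40,0,0],1],[[0,0,0],[25,0,0],1],[[0,0,0],[0,0,0],1],[[0,0,0],[0,0,0],1]])

```text
clock: 38.92
eef_pos: [501.8, 424.5, 191.9]
tool_rot: [-2.457, 1.567, -2.324]
force: [-0.3, 0.0, -1.5]
width: 6.9
```

```bash
python3 - <<'E'
from h import *
st(); 
for n in('top','scene'):
    e=cam(n); save(e,n+'4'); np.savez('/tmp/'+n+'4',**e)
    W=pts(e);hsv=cv2.cvtColor(e['img'],cv2.COLOR_RGB2HSV)
    b=((hsv[...,0]>100)&(hsv[...,0]<130)&(hsv[...,1]>110)&(W[...,1]>150)&(W[...,1]<490))
    for lo,hi in((-10,67),(85,90),(135,170),(88,170)):
        p=W[b&(W[...,2]>lo)&(W[...,2]<hi)]; print(n,lo,hi,len(p),cv2.minAreaRect(p[:,:2].astype(np.float32)))
E
```

```text
t 38.92 tcp [501.8 424.5 191.9] x-axis [-0.003 -0.003 -1.   ] yaw y 97.6 F [-0.3  0.  -1.5] w 6.9
top -10 67 715 ((529.984619140625, 288.90814208984375), (118.11055755615234, 44.35429000854492), 8.287115097045898)
top 85 90 0 ((0.0, 0.0), (0.0, 0.0), 0.0)
top 135 170 346 ((508.5465393066406, 354.36187744140625), (111.96823120117188, 146.8050537109375), 7.938781261444092)
top 88 170 2397 ((508.67840576171875, 354.12506103515625), (111.90091705322266, 147.8769073486328), 7.661289215087891)
scene -10 67 3368 ((463.81988525390625, 367.6138916015625), (238.39111328125, 212.00926208496094), 7.696791648864746)
scene 85 90 19 ((499.3970031738281, 461.8154602050781), (47.29511260986328, 7.817533493041992), 4.9721221923828125)
scene 135 170 1078 ((511.5940246582031, 357.21441650390625), (114.74710845947266, 148.04014587402344), 7.509912490844727)
scene 88 170 3966 ((509.3640441894531, 374.5231628417969), (114.69715118408203, 184.7926483154297), 7.272058010101318)
```

View pics/scene4.png

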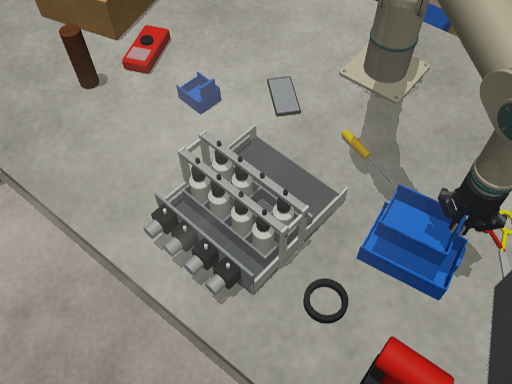

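jog_arm(series=[[[0,0,0],[25,-1,0],1],[[0,0,0],[30,0,0],1],[[0,0,0],[20,0,0],1],[[0,0,0],[12,0,0],1],[[0,0,0],[6,0,0],1],[[0,0,0],[0,0,0],1],[[0,0,0],[0,0,0],1]])

```text
clock: 39.9
eef_pos: [501.5, 423.8, 99.2]
tool_rot: [-2.475, 1.567, -2.342]
force: [-0.0, 0.2, -1.0]
width: 7.0
```

jog_arm(series=[[[0,0,0],[4,0,0],1],[[0,0,0],[3,0,0],1],[[0,0,0],[0,0,0],1]])

```text
clock: 40.28
eef_pos: [501.0, 423.1, 91.0]
tool_rot: [-2.456, 1.565, -2.322]
force: [0.3, -0.2, -1.1]
width: 7.0
```

jog_arm(series=[[[0,0,0],[1.5,0,0],1],[[0,0,0],[0,0,0],1],[[0,0,0],[0,0,0],0.55],[[0,0,0],[0,0,0],0.55],[[0,0,0],[0,0,0],0.55],[[0,0,0],[-10,0,0],0.55],[[0,0,0],[-35,0,0],0.55],[[0,0,0],[-50,0,0],0.55]])

```text
clock: 41.28
eef_pos: [501.0, 423.0, 185.2]
tool_rot: [-2.512, 1.563, -2.378]
force: [1.0, 0.6, 1.3]
width: 19.0
```

jog_arm(series=[[[0,0,0],[-50,-20,0],-0.2],[[0,0,0],[-10,-50,-5],-0.2],[[0,0,0],[0,-55,-5],-0.2],[[0,0,0],[0,-55,-5],-0.2],[[0,0,0],[0,-55,-10],-0.2],[[4,0,0],[0,-55,-10],-0.2],[[4,0,0],[0,-55,-10],-0.2],[[0,0,0],[0,-55,-10],-0.2]])

```text
clock: 42.28
eef_pos: [488.9, 19.6, 247.1]
tool_rot: [-1.979, 1.566, -1.986]
force: [0.3, -0.8, -0.7]
width: 51.3
```

```bash
python3 - <<'E'
from h import *
for n in('top','scene'):
    e=cam(n); save(e,n+'5'); np.savez('/tmp/'+n+'5',**e); bins(e,-450,-250)
    W=pts(e);hsv=cv2.cvtColor(e['img'],cv2.COLOR_RGB2HSV)
    b=((hsv[...,0]>100)&(hsv[...,0]<130)&(hsv[...,1]>110)&(W[...,1]>150)&(W[...,1]<490))
    for lo,hi in((-10,100),(87,100),(-5,12)):
        p=W[b&(W[...,2]>lo)&(W[...,2]<hi)]; print(n,lo,hi,len(p),cv2.minAreaRect(p[:,:2].astype(np.float32)),np.percentile(p[:,2],[5,50,95]).round(1))
st(); plan([(440,-312,200,95)],50)
E
```

```text
bin px [395. 253.] ctr [ 440.  -363.9] size [111.1  82.2] ang 84.8 lip 83 [421.2 467.5] [-317.7 -308.6] ztop 93.6
   lip top rect ((444.40765380859375, -312.9539489746094), (7.788540363311768, 46.58818054199219), 86.39901733398438)
top -10 100 5171 ((512.8787841796875, 365.8721008300781), (153.23822021484375, 201.0118408203125), 7.7152886390686035) [ 0.4  7.2 72.2]
top 87 100 152 ((495.76544189453125, 440.898193359375), (47.90311813354492, 46.070472717285156), 6.657421112060547) [87.5 91.5 95.6]
top -5 12 2900 ((513.4326171875, 366.137451171875), (152.0654754638672, 200.64404296875), 7.708108425140381) [-0.4  4.1  8.4]
bin px [196.  89.] ctr [ 442.  -356.4] size [101.6  81.5] ang 83.8 lip 38 [425.6 470.2] [-316.2 -307.5] ztop 94.3
   lip top rect ((448.781494140625, -311.497802734375), (8.574752807617188, 46.15736770629883), 86.46357727050781)
scene -10 100 6142 ((511.11395263671875, 367.7455139160156), (144.35202026367188, 199.0657501220703), 7.406947135925293) [ 2.3 21.8 62.1]
scene 87 100 178 ((499.9568176269531, 443.6148986816406), (53.28990173339844, 45.70940399169922), 7.039018154144287) [88.3 92.6 96.7]
scene -5 12 2665 ((512.12060546875, 367.1546936035156), (142.52978515625, 197.40281677246094), 7.985375881195068) [1.2 5.5 9.6]
t 42.38 tcp [487.4  13.6 245.9] x-axis [-0.006 -0.009 -1.   ] yaw y 89.1 F [0.8 0.1 0. ] w 51.0
-> (440, -312, 200) n=7 turn/row [-0.8, -0.1, 0.1] shift total tool axes at target orient [45.9, -320.2, -75.6] per row [6.6, -45.7, -10.8]
```

View pics/scene5.png

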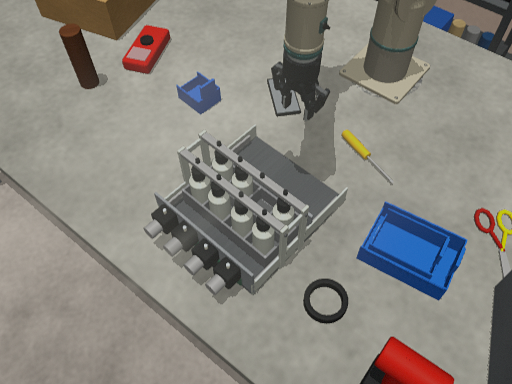

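jog_arm(series=[[[4.4,0,0],[5,-35,-8],-0.2],[[0,0,0],[10,-45,-10],-0.2],[[0,0,0],[10,-50,-5],-0.2],[[0,0,0],[10,-50,-5],-0.2],[[0,0,0],[10,-50,-5],-0.2],[[0,0,0],[0,-50,0],-0.2],[[0,0,0],[0,-30,0],-0.2],[[0,0,0],[0,-15,0],-0.2]])

```text
clock: 43.38
eef_pos: [431.6, -302.1, 203.0]
tool_rot: [-2.101, 1.566, -2.186]
force: [1.3, 0.2, 0.8]
width: 51.3
```

jog_arm(series=[[[0,0,0],[0,0,0],-0.2],[[0,0,0],[0,0,0],-0.2]])

```text
clock: 43.62
eef_pos: [432.2, -298.9, 203.1]
tool_rot: [-2.254, 1.567, -2.334]
force: [-0.7, 0.6, -0.6]
width: 51.2
```

```bash
python3 - <<'E'
from h import *
st(); d=wshot('w14'); 
W=pts(d);hsv=cv2.cvtColor(d['img'],cv2.COLOR_RGB2HSV)
m=((hsv[...,0]>100)&(hsv[...,0]<130)&(hsv[...,1]>110)&(W[...,2]>87)&(W[...,2]<96)&(W[...,0]>400)&(W[...,0]<490))
p=W[m]; r=cv2.minAreaRect(p[:,:2].astype(np.float32)); print(len(p),np.percentile(p,[3,50,97],axis=0).round(1),r)
bins(d,-450,-250)
plan([(*r[0],150,84.7),(*r[0],88,84.7)],50)
E
```

```text
t 43.62 tcp [ 432.2 -298.9  203.1] x-axis [-0.003 -0.003 -1.   ] yaw y 85.4 F [-0.7  0.6 -0.6] w 51.2
568 [[ 423.7 -319.1   90.4]
 [ 445.9 -314.2   92.2]
 [ 469.4 -309.5   93.4]] ((447.21099853515625, -314.3423767089844), (7.5796732902526855, 49.062042236328125), 84.45503997802734)
bin px [202. 194.] ctr [ 443.4 -365.2] size [109.5  83.8] ang 84.6 lip 583 [423.2 469.4] [-319.8 -309.5] ztop 93.4
   lip top rect ((444.26617431640625, -315.38458251953125), (53.22202682495117, 24.5732421875), 17.18081283569336)
-> (447, -314, 150) n=2 turn/row [0.4, -0.1, 0.1] shift total tool axes at target orient [53.0, -14.0, 16.4] per row [26.5, -7.0, 8.2]
-> (447, -314, 88) n=2 turn/row [0.0, 0.0, 0.0] shift total tool axes at target orient [62.0, 0.0, 0.0] per row [31.0, 0.0, 0.0]
```

jog_arm(series=[[[0.8,0,0],[25,-8,8],-0.2],[[0,0,0],[30,-6,8],-0.2],[[0,0,0],[30,0,0],-0.2],[[0,0,0],[22,0,0],-0.2],[[0,0,0],[8,0,0],-0.2],[[0,0,0],[0,0,0],0.4],[[0,0,0],[0,0,0],1],[[0,0,0],[0,0,0],1]])

```text
clock: 44.68
eef_pos: [446.7, -316.6, 88.8]
tool_rot: [-1.801, 1.566, -1.897]
force: [-0.3, 0.6, 4.4]
width: 6.9
```

jog_arm(series=[[[0,0,0],[0,0,0],1],[[0,0,0],[0,0,0],1],[[0,0,0],[-10,0,0],1],[[0,0,0],[-25,0,0],1],[[0,0,0],[-45,0,0],1],[[0,0,0],[-50,0,0],1],[[0,0,0],[-50,20,0],1],[[0,0,0],[-50,40,5],1]])

```text
clock: 45.68
eef_pos: [456.3, -258.4, 317.8]
tool_rot: [-2.225, 1.565, -2.325]
force: [1.2, 0.7, -1.2]
width: 6.8
```

```bash
python3 - <<'E'
from h import *
st(); plan([(503,330,319,97.7)],50)
E
```

```text
t 45.67 tcp [ 456.3 -258.4  317.8] x-axis [-0.004 -0.004 -1.   ] yaw y 84.2 F [ 1.2  0.7 -1.2] w 6.8
-> (503, 330, 319) n=12 turn/row [-1.1, -0.0, 0.0] shift total tool axes at target orient [-1.2, 576.9, 125.2] per row [-0.1, 48.1, 10.4]
```

jog_arm(series=[[[-4.5,0,0],[0,40,5],1],[[-4.5,0,0],[0,40,5],1],[[-4.5,0,0],[0,45,5],1],[[0,0,0],[0,45,12],1],[[0,0,0],[0,48,12],1],[[0,0,0],[0,48,12],1],[[0,0,0],[0,48,12],1],[[0,0,0],[0,48,12],1]])

```text
clock: 46.68
eef_pos: [500.4, 111.1, 315.0]
tool_rot: [-2.363, 1.565, -2.225]
force: [1.6, 0.0, -1.8]
width: 7.3
```

jog_arm(series=[[[0,0,0],[0,48,12],1],[[0,0,0],[0,48,8],1],[[0,0,0],[0,45,5],1],[[0,0,0],[0,30,5],1],[[0,0,0],[0,15,0],1],[[0,0,0],[0,0,0],1],[[0,0,0],[0,0,0],1]])

```text
clock: 47.55
eef_pos: [505.0, 296.4, 313.8]
tool_rot: [-2.268, 1.564, -2.131]
force: [1.0, -0.2, -1.6]
width: 6.7
```

```bash
python3 - <<'E'
from h import *
st(); t=read_state()['eef_pos']
for n in('top','scene'):
    e=cam(n); save(e,n+'6'); np.savez('/tmp/'+n+'6',**e)
    W=pts(e);hsv=cv2.cvtColor(e['img'],cv2.COLOR_RGB2HSV)
    b=((hsv[...,0]>100)&(hsv[...,0]<130)&(hsv[...,1]>110)&(W[...,1]>130)&(W[...,1]<490))
    for lo,hi in((-10,100),(86,100),(-5,12),(200,290)):
        p=W[b&(W[...,2]>lo)&(W[...,2]<hi)]; print(n,lo,hi,len(p),cv2.minAreaRect(p[:,:2].astype(np.float32)))
    p=W[b&(W[...,2]>86)&(W[...,2]<100)]; 
    if len(p): print(' lips y',np.sort(p[:,1])[::8].round(),)
E
```

```text
t 47.55 tcp [505.  296.4 313.8] x-axis [-0.003 -0.005 -1.   ] yaw y 97.8 F [ 1.  -0.2 -1.6] w 6.7
top -10 100 543 ((511.104736328125, 341.53143310546875), (143.19912719726562, 151.9081268310547), 7.88431978225708)
top 86 100 0 ((0.0, 0.0), (0.0, 0.0), 0.0)
top -5 12 193 ((503.37750244140625, 349.07855224609375), (196.32826232910156, 53.239585876464844), 57.87501907348633)
top 200 290 1863 ((509.47222900390625, 252.8684844970703), (83.34898376464844, 97.28924560546875), 7.8853864669799805)
scene -10 100 6143 ((511.33392333984375, 367.56317138671875), (144.63552856445312, 200.09451293945312), 7.705347061157227)
scene 86 100 179 ((500.0565185546875, 443.5675354003906), (53.71989440917969, 45.495426177978516), 7.1060051918029785)
scene -5 12 2661 ((511.6108703613281, 367.0451354980469), (143.0405731201172, 197.87985229492188), 7.560361862182617)
scene 200 290 2136 ((512.4970703125, 254.7156982421875), (85.6225357055664, 95.88138580322266), 7.402308940887451)
 lips y [418. 420. 422. 423. 424. 424. 425. 426. 427. 428. 429. 431. 457. 459.
 460. 461. 462. 462. 463. 464. 465. 466. 468.]
```

View pics/top6.png

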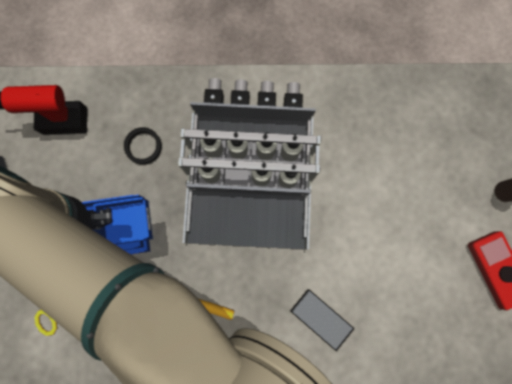

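jog_arm(series=[[[0,0,0],[0,25,4],1],[[0,0,0],[0,40,6],1],[[0,0,0],[20,20,3],1],[[0,0,0],[40,4,0],1],[[0,0,0],[40,0,0],1],[[0,0,0],[25,0,0],1],[[0,0,0],[0,0,0],1],[[0,0,0],[0,0,0],1]])

```text
clock: 48.65
eef_pos: [505.4, 388.0, 189.9]
tool_rot: [-2.481, 1.568, -2.343]
force: [-0.1, 0.1, -0.5]
width: 6.9
```

```bash
python3 - <<'E'
from h import *
st(); 
for n in('top','scene'):
    e=cam(n); save(e,n+'7'); np.savez('/tmp/'+n+'7',**e)
    W=pts(e);hsv=cv2.cvtColor(e['img'],cv2.COLOR_RGB2HSV)
    b=((hsv[...,0]>100)&(hsv[...,0]<130)&(hsv[...,1]>110)&(W[...,1]>130)&(W[...,1]<490))
    for lo,hi in((-10,100),(86,97),(105,170)):
        p=W[b&(W[...,2]>lo)&(W[...,2]<hi)]; print(n,lo,hi,len(p),cv2.minAreaRect(p[:,:2].astype(np.float32)))
plan([(506,386.4,189,97.8)])
E
```

```text
t 48.65 tcp [505.4 388.  189.9] x-axis [-0.002 -0.002 -1.   ] yaw y 97.9 F [-0.1  0.1 -0.5] w 6.9
top -10 100 1570 ((513.93212890625, 365.706787109375), (130.40908813476562, 200.60321044921875), 7.782199859619141)
top 86 97 1 ((534.13671875, 343.3533020019531), (0.0, 0.0), 0.0)
top 105 170 369 ((513.484130859375, 345.60443115234375), (75.48413848876953, 98.61424255371094), 7.056701183319092)
scene -10 100 4703 ((505.2445068359375, 373.1039123535156), (155.6519317626953, 212.22117614746094), 7.675350666046143)
scene 86 97 171 ((499.7938232421875, 443.4115905761719), (52.87504959106445, 45.57024002075195), 6.953241348266602)
scene 105 170 1416 ((513.0269775390625, 345.53424072265625), (84.52222442626953, 96.7422866821289), 8.390006065368652)
-> (506, 386, 189) n=1 turn/row [0.1, -0.1, 0.1] shift total tool axes at target orient [1.3, -2.0, 0.3] per row [1.3, -2.0, 0.3]
```

jog_arm(series=[[[0,0,0],[25,-2,0],1],[[0,0,0],[30,0,0],1],[[0,0,0],[18,0,0],1],[[0,0,0],[10,0,0],1],[[0,0,0],[5,0,0],1],[[0,0,0],[0,0,0],1],[[0,0,0],[0,0,0],1]])

```text
clock: 49.62
eef_pos: [505.0, 386.0, 101.4]
tool_rot: [-2.452, 1.567, -2.313]
force: [-0.7, -0.7, 0.5]
width: 6.8
```

jog_arm(series=[[[0,0,0],[4,0,0],1],[[0,0,0],[3,0,0],1],[[0,0,0],[0,0,0],1]])

```text
clock: 50.0
eef_pos: [504.7, 385.8, 94.9]
tool_rot: [-2.311, 1.566, -2.172]
force: [-2.1, -1.6, 7.7]
width: 6.9
```

jog_arm(series=[[[0,0,0],[0,0,0],0.55],[[0,0,0],[0,0,0],0.55],[[0,0,0],[0,0,0],0.55],[[0,0,0],[-10,0,0],0.55],[[0,0,0],[-35,0,0],0.55],[[0,0,0],[-50,0,0],0.55],[[0,0,0],[-50,0,0],0.55],[[0,0,0],[-10,-30,0],0.55]])

```text
clock: 51.0
eef_pos: [509.0, 360.7, 253.8]
tool_rot: [1.062, 1.566, 1.206]
force: [-0.0, -0.3, -0.1]
width: 19.6
```

jog_arm(series=[[[0,0,0],[0,-50,-5],-1],[[0,0,0],[0,-50,-10],-1],[[0,0,0],[0,-50,-10],-1],[[0,0,0],[0,-50,-10],-1],[[0,0,0],[0,-50,0],-1],[[0,0,0],[0,-30,0],-1],[[0,0,0],[0,0,0],-1],[[0,0,0],[0,0,0],-1]])

```text
clock: 52.0
eef_pos: [513.4, 75.3, 250.3]
tool_rot: [-2.489, 1.567, -2.349]
force: [0.2, 0.7, 0.2]
width: 85.4
```

```bash
python3 - <<'E'
from h import *
st(); 
for n in('top','scene'):
    e=cam(n); save(e,n+'8'); np.savez('/tmp/'+n+'8',**e)
    W=pts(e);hsv=cv2.cvtColor(e['img'],cv2.COLOR_RGB2HSV)
    b=((hsv[...,0]>100)&(hsv[...,0]<130)&(hsv[...,1]>110)&(W[...,1]>130)&(W[...,1]<490))
    u=np.array([-.134,.991]);
    p=W[b&(W[...,2]>86)&(W[...,2]<105)]; s=(p[:,:2]-[509,366])@u; 
    for a,c in((20,45),(46,75),(80,110)):
        q=p[(s>a)&(s<c)]; print(n,'lip',len(q),s[(s>a)&(s<c)].mean().round(1) if len(q) else '',np.percentile(q[:,2],[10,50,95]).round(1) if len(q) else '')
    P=W[b]; xy=P[:,:2]-[509,366]; s=xy@u; w=xy@np.array([.991,.134])
    for s0 in(-60,-40,-20,0,20):
        for w0 in(-25,0,25):
            q=P[(abs(s-s0)<6)&(abs(w-w0)<6)]; print((s0,w0),np.median(q[:,2]).round(1) if len(q) else None,end=' ')
    print()
caps(e)
E
```

```text
t 52.0 tcp [513.4  75.3 250.3] x-axis [-0.003 -0.003 -1.   ] yaw y 98.0 F [0.2 0.7 0.2] w 85.4
top lip 39 22.5 [93.7 95.5 97.6]
top lip 91 57.6 [88.7 92.6 96.2]
top lip 70 94.3 [87.2 89.4 93.4]
(-60, -25) 7.3 (-60, 0) 7.8 (-60, 25) 7.3 (-40, -25) 7.0 (-40, 0) 7.4 (-40, 25) 7.6 (-20, -25) 8.0 (-20, 0) 7.5 (-20, 25) 6.7 (0, -25) 6.8 (0, 0) 7.6 (0, 25) 7.0 (20, -25) 54.1 (20, 0) 57.3 (20, 25) 24.4 
scene lip 60 22.7 [ 93.   97.4 101.2]
scene lip 88 59.3 [91.3 94.4 97.3]
scene lip 91 96.6 [88.3 91.6 94.4]
(-60, -25) 9.1 (-60, 0) 8.5 (-60, 25) None (-40, -25) 9.1 (-40, 0) 8.8 (-40, 25) None (-20, -25) 8.1 (-20, 0) 8.8 (-20, 25) None (0, -25) 9.1 (0, 0) 9.1 (0, 25) None (20, -25) 63.3 (20, 0) 85.8 (20, 25) 74.3 
cap px 382 46 r 6.9 ztop 134.0 depth-xy [52.8 11.9] ray-xy [62.1  2.2]
cap px 75 45 r 9.5 ztop 146.5 depth-xy [ 607.9 -638.8] ray-xy [ 602.9 -647.3]
cap px 218 154 r 4.3 ztop 147.5 depth-xy [642.8 -91.3] ray-xy [641.9 -90. ]
cap px 197 170 r 5.3 ztop 146.1 depth-xy [710.6 -98.4] ray-xy [705.7 -98. ]
cap px 240 170 r 5.6 ztop 146.3 depth-xy [648.3 -23.3] ray-xy [645.5 -22.6]
cap px 216 186 r 5.7 ztop 146.8 depth-xy [714.9 -36.4] ray-xy [712.8 -36.1]
cap px 282 201 r 6.0 ztop 146.3 depth-xy [657.  103.4] ray-xy [652.9 102.9]
cap px 239 204 r 5.4 ztop 146.4 depth-xy [719.1  34.3] ray-xy [717.2  35. ]
cap px 262 221 r 6.3 ztop 146.3 depth-xy [722.2  97.3] ray-xy [720.   98.8]
cap px 510 370 r 13.0 ztop 121.2 depth-xy [666.8 630.4] ray-xy [671.4 631.8]
```

View pics/scene8.png

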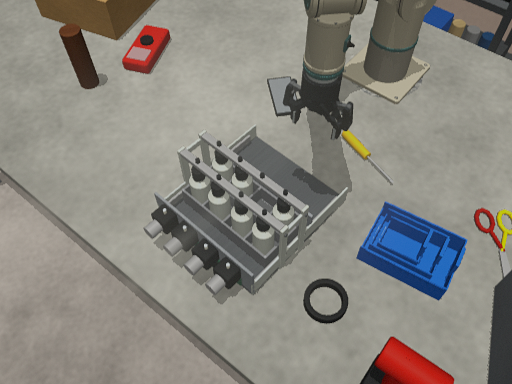

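```bash
python3 - <<'E'
from h import *
r=[]
for n,x0 in(('top',430),('top2',575)):
    d=dict(np.load(f'/tmp/{n}.npz')); W=pts(d);X,Y,Z=np.moveaxis(W,-1,0)
    o=[]
    for y0 in range(-60,130,10):
        yy=y0-(8.5 if n=='top2' else 0); q=X[(abs(Y-yy)<6)&(Z>80)&(Z<95)&(X>x0)&(X<x0+70)]; o.append(np.percentile(q,10) if len(q)>3 else np.nan)
    r.append(np.array(o))
print((r[1]-r[0]).round(1), 'travel',np.nanmedian(r[1]-r[0])/.998)
E
```

```text
[137.9 138.2 138.4 140.  140.2 137.8 138.2 138.4 140.3 138.8 138.2 138.9
 139.9 140.3 138.  138.4 140.  140.1 140.1] travel 139.0373649811334
```

Drawer travel reads 139 ± 1 mm, so it is home. The bins are nested and the robot is clear of everything, so I'm handing in.

```bash
python3 -c "
from cell import *
print(finish_job())"
```

```text
the job is handed in; nothing more can be done
None
```

The job is handed in at about 52 s of simulated time. `finish_job` gives no verdict, so this rests on my own measurements.

- **Bottles:** I found four spares and stood them in four of the five empty cells, leaving one front-row cell empty. The three bottles already in the drawer stayed in their cells. In the last scene view all seven caps read about 146–147 mm high, so all stand upright.
- **Drawer:** I pushed it in until it met the stop, at about 13 N. Afterwards the front panel's travel measured 139 mm (readings from 138 to 140 mm), so it is home.
- **Bins:** The mid bin is in the large one and the small bin is in the mid one. Their lips step up by about 3 mm each and the inner floor is level. The centre offsets are about 11 mm (mid in large) and 9 mm (small in mid), against a limit of 32 mm.
- **Tape:** It lies in the same place in the last picture.

**Problems and disagreements:**
- A tilted approach in front of the drawer was out of reach. I pushed with the tool upright at first, in line with the empty front cell, and tilted it partway.
- The top and scene cameras disagreed by about 3–4 mm; I averaged them or used the wrist camera instead.
- The bottles' caps moved about 146 mm, against 139 mm for the panel. I put this down to them sliding a few millimetres in their cells and to bias in the scene view.

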